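Tighten the stall's display stand with a click wrench and set out the price boards

ROBOT

A 7-joint arm with a two-finger parallel gripper is mounted at the origin on the work surface. World frame = base frame: x ahead of the robot, y to its left, z up, the work surface at z = 0. Lengths are in m, angles in rad, forces in N, time in s.
With the tool pointing down it reaches from about 0.4 to 0.875 m from the base axis. Payload 19.3 kg.
Tool frame: the origin (TCP) lies at the very end of the fingers, on their centre line; the grasp point (between the pads) lies 19 mm behind it; z points along the fingers, y is the direction in which the jaws open and shut (so a half turn about z gives the same grasp; the last joint's range is limited). The gripper opens to 85 mm and grips with 20 to 120 N. Pads are 22 mm wide; open, the fingers measure 114 mm over their backs; the gripper's body (76 mm by 85 mm) begins 54 mm behind the grasp point. The pads swing forward as they close: fully open they stand 13 mm farther back than shut.
Start: joints at [-1.237, 0.521, -0.036, 1.599, 0.021, 1.021, -0.113], TCP at [0.246, 0.575, 0.231] pointing down, gripper open.
Joint ranges: [-2.91, 2.91], [-0.3, 2.13], [-1.5, 1.42], [0.17, 2.43], [-1.26, 4.41], [0.16, 1.93], [-2.52, 2.52]. Speed limits (rad/s): [1.89, 1.89, 2.39, 2.39, 3.01, 3.01, 3.01].

INTERFACE

Orientations are given as a unit quaternion [w, x, y, z].
In Python, from plant import arm, get_image, calibration, workorder gives the robot as it stands.
- The arm moves only by the tool step_arm, never from a script. Its argument "steps" is a list of rows, each an object with "slide": the shift along the tool's x, y, z in mm, a list of three; "twist": the turn about the tool's z in degrees. In form: [{"slide": [dx, dy, dz], "twist": twist}, ...]. A call has 1 to 20 rows; each row is the pose to reach, as a shift and turn from the pose commanded when the call began, along the tool's axes at that moment; what a row does not reach only later rows make up. A row lasts 1/10 s, in which the tool goes at most 50 mm and 8.59 degrees, less where a joint would pass 70% of its speed; a pose out of reach is approached as far as the arm can. A call with a gripper value outside its range is refused whole. "claw" is the closure, from -1 (fully open) to 1 (shut), set as the call begins (left out, the last holds). The fingers move at their own pace and stop on an object; the grip force is fixed at half the most. Time passes only in rows, so rows that repeat a pose let the fingers close. It gives the time, the measured TCP pose, the force and the opening at its end, in the units of the state.
- arm.observe(): the state, without advancing time (a new reading comes with each control period).
- get_image(name): name is "scene" or "top"; returns (picture, depth): 400x640x3 uint8, red, green, blue; 400x640 float32, m along the optical axis (not along the pixel's ray), 0 where there is no reading.
- calibration(name): a dict with "vertical_fov" (degrees; the focal length in pixels is half the picture's height over the tangent of half this angle, whatever the lens; pixels are square), "cx", "cy" (the principal point, pixels), "xyz" and "orientation" of the camera in the world. Camera axes: x right, y up, looking along -z (the intrinsics and any distortion apply to the point x, -y, -z); pixel columns grow to the right and rows downward; lengths in m; the calibration is good to about 2 mm. A picture is of the moment at which its call begins. calibration takes no time and is no camera call.
- workorder.job_done(): hands the job in, once; it reports no verdict.
The state is a dict: "time": time; "joint_positions": joint angles; "joint_vel": joint speeds; "effort": joint torques, N m; "eef_pos": TCP position; "eef_rot": TCP orientation; "contact_force": force on the tool from outside, world axes, zero at the start; "ft_torque": the same for the moment, N m; "grip_width": opening from 0.0 (shut) to 1.0 (fully open).
Only numpy, scipy, OpenCV 4.12 (cv2) and the standard library are available. Lean on these libraries where they do the work, as an engineer would, in place of code of your own. Each camera call takes 0.05 s, during which the arm holds its last target. There are 200 camera calls.

TASK

The banana stall's sloping display stand is loose: fetch the click wrench, put its blade in the slot of the orange clamp knob and turn clockwise (seen from above) until the knob is tight and the wrench clicks, then lay the wrench back on its red mat, blade down as it lay. Only once the knob is tight, lean every price board on the stand, side by side without overlapping: lower edge down behind the green front lip, back against the rail, green face showing to the customer opposite you. Leave the bananas, the roll of tape and the foam box where they are.

Things in the scene. Friction and masses are not known exactly. Their poses are not given: they have to be found in the camera images.
- stand: Fixed grey display stand, origin on the counter under the middle of the display; x away from the robot (from rail to lip), y to the left along it, z up. Base plate 12 mm thick, x -65 to 70, y -200 to 200 mm. Green front lip along the far edge: x 56 to 64 mm, top at z 30 mm. The knob's post is at x 0, y -225 mm.
- rail (a point): Middle of the axis of the stand's round aluminium rail: radius 8 mm, 400 mm long along the stand's y, at stand x -33, z 60 mm, on posts under it at y -190 and 190 mm.
- lean (a point): Where the centre of a properly leaned board comes, in the middle of the stand (stand x -1, y 0, z 54 mm; axes as the stand's). Such a board stands with one short edge on the base plate behind (robot's side of) the lip and its back on the rail, sloping 35 degrees (0.61 rad) up towards the robot, face to the customer. Room for four at y -143, -48, 48, 143 mm; centres must stay within y -165 to 165 mm.
- slot (a point): Centre of the slot's mouth in the top of the orange clamp knob (56 x 56 x 24 mm, top 70 mm above the counter). Slot 11 mm wide (x) x 38 mm long (y) x 16 mm deep. z up; it turns with the knob. x is the direction in which the wrench's handle should point when the blade is in the slot (the opposite one fits too, but points over the stand).
- knob (a joint): Turn of the clamp knob, rad: 0 loose, grows clockwise seen from above, firm stop at 0.9 = tight. It starts at 0 to 0.3 and turns against a friction of about 0.15 N m, staying where it is left.
- click (a joint): Breakaway joint of the wrench in its head, about the blade's axis, rad: 0 at rest; at about 0.6 N m clockwise it breaks away and the handle swings on against a spring, up to 0.35 at about 0.8 N m; it counts as clicked above 0.15. It springs back to 0 when let go.
- wrench_head (a point): Centre of the click wrench's round steel head (44 mm across, 26 mm high), 35 mm above the blade's foot; x towards the handle when not tripped (it belongs to head and blade), z up. 0.32 kg. The wrench rests on its blade and on a foot under the handle's end (182 to 194 mm from the head's axis, as low as the blade), handle level and clear of the mat.
- wrench_grip (a point): Place to grip on the wrench's blue handle, 125 mm from the head's axis, 35 mm above the blade's foot; the handle is 22 mm wide (y) and 24 mm high (z), straight from 85 to 200 mm along x, which points away from the head.
- wrench_tip (a point): Bottom centre of the steel blade below the wrench's head: 8 mm thick (x) x 34 mm wide (y), sticking out 22 mm below the head; its last 6 mm narrow to 5 x 30 mm. z up.
- mat: Fixed flat red mat where the wrench lies, 260 (x) x 110 (y) x 3 mm; origin at the middle of its underside. At first the wrench's handle points along the mat's +x, its head's axis at x -90 mm.
- board1_c (a point): Price board: a wooden slab 130 (its x) x 54 (its y) x 12 mm (its z) with a green writing face on +z, 0.11 kg; this point is its centre. At first it lies flat on the counter, green side up. It may be absent. Either end may be the lower one on the stand.
- board2_c (a point): Price board: a wooden slab 130 (its x) x 54 (its y) x 12 mm (its z) with a green writing face on +z, 0.11 kg; this point is its centre. At first it lies flat on the counter, green side up. It may be absent. Either end may be the lower one on the stand.
- board3_c (a point): Price board: a wooden slab 130 (its x) x 54 (its y) x 12 mm (its z) with a green writing face on +z, 0.11 kg; this point is its centre. At first it lies flat on the counter, green side up. It may be absent. Either end may be the lower one on the stand.
- board4_c (a point): Price board: a wooden slab 130 (its x) x 54 (its y) x 12 mm (its z) with a green writing face on +z, 0.11 kg; this point is its centre. At first it lies flat on the counter, green side up. It may be absent. Either end may be the lower one on the stand.
- bananas_c (a point): Bystander: hand of green bananas 160 x 155 x 55 mm, loose; this point is 24 mm above the counter.
- tape_c (a point): Bystander: upright-axis roll of yellow tape, 100 mm across, 48 mm high, loose; centre.
- foambox_c (a point): Bystander: white foam box with a blue lid, 168 x 128 x 110 mm, loose; centre.
Things that resemble listed ones, but are neither listed nor needed, are in the scene too. What is shaped like the part that bears board2_c but purple is not meant.

How it is judged:
By the outcome, as a careful person would: the job done as asked, in the order asked, and still so for the second after the job is handed in, with the robot touching nothing.
Of board1, board2, board3, board4 only 3 to 4 are there at a start; the rules pass over those that are not, and their reading is None.
At some moment in a run one of board1, board2, board3, board4 may be knocked a few centimetres aside while the robot is not near it.
It also fails if it takes over 210 s, if anything falls off the work surface, if the arm or the gripper's body presses on something with over 40 N, if the wrist force passes 120 N, or if a joint passes its speed limit or range.

## Working session

There is one attempt and no reset: what is moved stays moved. The work goes in short steps, Python scripts to look and compute and a tool call to move; the robot and the scene stay as the last step left them, time stands still between calls to the robot, and variables do not carry over. Pictures are saved under pics/ and viewed, about 12 in all and at most 16, crops included, and the job is handed in when it is done.

Besides the shell and the picture viewer there is one more tool, called after "Request:" by a JSON object that holds its "name" and its "arguments". step_arm: Moves the arm, as the interface text tells. Its arguments: {"type":"object","properties":{"steps":{"type":"array","items":{"type":"object","properties":{"slide":{"type":"array","items":{"type":"number"}},"twist":{"type":"number"}}}},"claw":{"type":"number"}},"required":["steps"]}

```bash
ls; mkdir -p pics; python3 - <<'E'
from plant import arm, get_image, calibration
import cv2,numpy as np
print(arm.observe())
for n in("scene","top"):
    print(n,calibration(n)); p,d=get_image(n); cv2.imwrite(f"pics/{n}0.png",p[:,:,::-1]); np.save(f"{n}0.npy",d); print(d.min(),d.max())
E
```

```text
pics
{'time': 0.0, 'joint_positions': array([-1.23719428,  0.52201444, -0.03631514,  1.59999845,  0.02117235,
        1.0210613 , -0.11277097]), 'joint_vel': array([-0.00060016,  0.00049746,  0.00010846,  0.00032812,  0.00016922,
       -0.00052067, -0.00240629]), 'effort': array([-1.33993257e-03, -9.27119994e+01,  1.97921656e+00, -3.69919538e+01,
        1.78402208e-02,  8.24769406e-03,  2.46499729e-05]), 'eef_pos': array([0.2454784 , 0.57442228, 0.230729  ]), 'eef_rot': array([-8.08212271e-05,  2.00535112e-01,  9.79686362e-01, -5.42876706e-04]), 'contact_force': array([ 0.53547726,  1.22822431, -1.44841081]), 'ft_torque': array([-0.00246992, -0.0012906 , -0.02894946]), 'grip_width': 1.00065753012428}
scene {'vertical_fov': 46.091172141140625, 'cx': 316.8713154114986, 'cy': 204.66562256677588, 'xyz': array([1.09407299, 0.77115164, 0.90203939]), 'orientation': array([0.26979218, 0.12274905, 0.38034522, 0.87606071])}
0.0 3.9999986
top {'vertical_fov': 56.79862696551705, 'cx': 320.9174941465483, 'cy': 195.45251370308438, 'xyz': array([0.44896997, 0.05964596, 1.19385029]), 'orientation': array([ 0.71037576,  0.037897  , -0.04870936, -0.70111161])}
0.0 2.15008
```

View pics/top0.png

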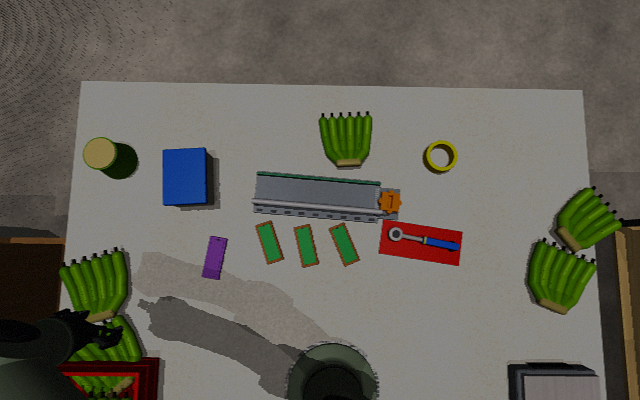

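View pics/scene0.png

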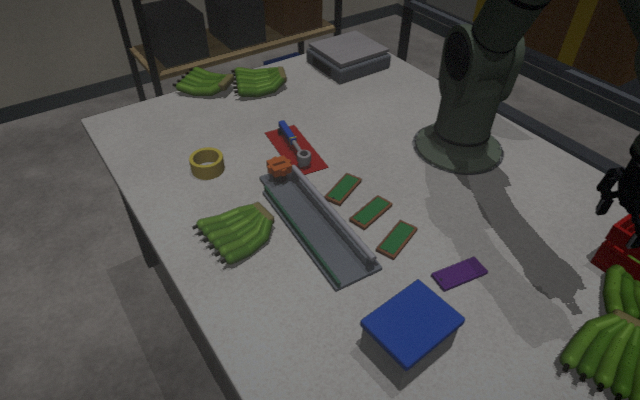

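Top view: three green wood-framed boards at about (270,242), (306,245) and (344,244). The purple slab at (215,258) is the decoy. The wrench head is at (397,234) with its blue handle at (443,243), and the orange knob is at (390,201). No fourth green board is visible. Next I'll measure these.

```bash
cat > h.py <<'E'
import numpy as np, cv2
from plant import arm, get_image, calibration
from scipy.spatial.transform import Rotation as R
def q(o): return R.from_quat([o[1],o[2],o[3],o[0]])
def ray(n,uv,z):
    c=calibration(n); f=200/np.tan(np.radians(c["vertical_fov"]/2))
    uv=np.atleast_2d(uv).astype(float)
    d=np.c_[(uv[:,0]-c["cx"])/f,-(uv[:,1]-c["cy"])/f,-np.ones(len(uv))]
    d=q(c["orientation"]).apply(d); o=np.array(c["xyz"])
    return o+d*((z-o[2])/d[:,2])[:,None]
def proj(n,P):
    c=calibration(n); f=200/np.tan(np.radians(c["vertical_fov"]/2))
    p=q(c["orientation"]).inv().apply(np.atleast_2d(P)-np.array(c["xyz"]))
    return np.c_[c["cx"]-f*p[:,0]/p[:,2],c["cy"]+f*p[:,1]/p[:,2]]
def mask(p,lo,hi): return cv2.inRange(cv2.cvtColor(p,cv2.COLOR_RGB2HSV),np.array(lo),np.array(hi))
def rect(n,pts,z):
    w=ray(n,pts,z)[:,:2]; (c,s,a)=cv2.minAreaRect((w*1000).astype(np.float32))
    a=a if s[0]>s[1] else a+90
    return np.array(c).round(1),np.sort(s).round(0),round((a+90)%180-90,1)
def blobs(n,p,lo,hi,z,amin=60,amax=3000):
    m=mask(p,lo,hi); cs,_=cv2.findContours(m,cv2.RETR_EXTERNAL,cv2.CHAIN_APPROX_NONE)
    for c in cs:
        a=cv2.contourArea(c)
        if amin<a<amax: yield c[:,0].mean(0).round(),a,rect(n,c[:,0],z)
G=([45,80,40],[75,255,255]);O=([5,150,90],[18,255,255]);B=([105,150,60],[125,255,255]);RD=([0,180,60],[4,255,255])
def yaw(): 
    M=q(arm.observe()["eef_rot"]).as_matrix(); return np.degrees(np.arctan2(M[1,0],M[0,0]))
E
python3 - <<'E'
from h import *
for n in("top","scene"):
    p=cv2.imread(f"pics/{n}0.png")[:,:,::-1].copy()
    for nm,c,z in(("green",G,.012),("orange",O,.07),("blue",B,.05),("red",RD,.003)):
        for b in blobs(n,p,*c,z): print(n,nm,b[0],b[1],*b[2])
    P=cv2.cvtColor(p,cv2.COLOR_RGB2BGR)
    r=(245,160,475,275) if n=="top" else (170,110,430,290)
    k=3 
    cv2.imwrite(f"pics/{n}0c.png",cv2.resize(P[r[1]:r[3],r[0]:r[2]],None,fx=k,fy=k,interpolation=cv2.INTER_CUBIC))
E
```

```text
top green [306. 246.] 400.0 [435.   88.5] [ 39. 114.] 14.0
top green [344. 244.] 398.5 [441.1 -32.6] [ 39. 113.] 23.5
top green [269. 242.] 407.5 [444.5 205.6] [ 39. 113.] 20.0
top green [590. 229.] 98.0 [ 494.3 -820.2] [ 30. 101.] -56.6
top green [327. 141.] 68.5 [778.9  24.8] [ 39. 157.] 18.5
top orange [ 30. 240.] 110.5 [441.6 908.8] [ 12. 112.] -89.3
top orange [389. 202.] 337.5 [ 571.9 -167.2] [67. 68.] -26.2
top blue [442. 243.] 181.5 [ 446.2 -332.9] [ 21. 100.] 79.4
top blue [184. 176.] 2277.5 [646.  470.1] [131. 176.] 3.7
top red [109. 377.] 315.5 [  7.6 704.4] [ 77. 232.] -89.7
top red [420. 242.] 2616.0 [ 449.6 -278.7] [109. 257.] 81.7
scene green [628. 364.] 955.0 [273.  735.7] [ 42. 194.] 17.6
scene green [598. 352.] 984.0 [289.  677.7] [ 53. 194.] 12.5
scene green [629. 294.] 502.5 [112.6 639. ] [ 40. 134.] 37.7
scene green [396. 238.] 444.0 [442.2 203.8] [ 39. 114.] 19.9
scene green [230. 229.] 2185.0 [766.9 -51.5] [165. 185.] -86.8
scene green [370. 210.] 367.0 [432.6  86.7] [ 40. 113.] 13.9
scene green [343. 187.] 316.0 [438.5 -34.4] [ 40. 114.] 23.5
scene green [201.  80.] 313.0 [ 518.4 -850.2] [143. 149.] -51.9
scene green [257.  80.] 569.0 [ 330.7 -715.4] [182. 208.] 68.9
scene orange [279. 163.] 229.5 [ 571.7 -165.8] [64. 69.] 7.1
scene red [626. 225.] 116.5 [-121.2  516. ] [47. 82.] 0.8
```

View pics/top0c.png

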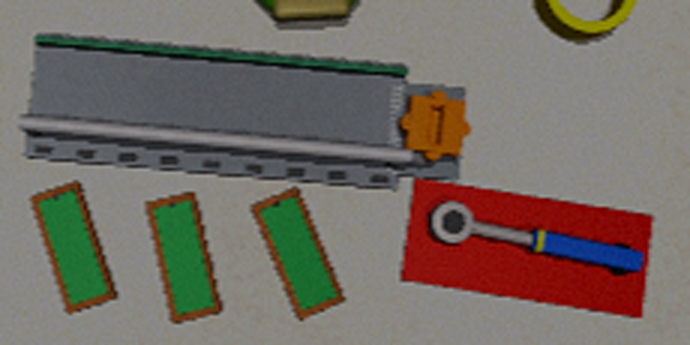

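The crop confirms the three wood-framed green boards and the single wrench on the red mat. The slot is at about (390,201) in the full image. Now I'll get the slot, wrench axis and stand pose.

```bash
python3 - <<'E'
from h import *
for n in("top","scene"):
    p=cv2.imread(f"pics/{n}0.png")[:,:,::-1].copy()
    hsv=cv2.cvtColor(p,cv2.COLOR_RGB2HSV); d=np.load(n+"0.npy")
    # slot
    m=mask(p,*O); cs,_=cv2.findContours(m,cv2.RETR_EXTERNAL,cv2.CHAIN_APPROX_NONE)
    c=[c for c in cs if 150<cv2.contourArea(c)<600][-1]
    f=np.zeros_like(m); cv2.drawContours(f,[c],-1,255,-1); f=cv2.erode(f,np.ones((3,3),np.uint8))
    x,y,w,h=cv2.boundingRect(c)
    if n=="top": print(hsv[y:y+h,x:x+w,2])
    mom=cv2.moments(c); print("knob c",ray(n,[mom['m10']/mom['m00'],mom['m01']/mom['m00']],.07).round(4))
    # lip: points from depth
    l=mask(p,[60,60,20],[95,255,140]); 
    H=np.argwhere(l)[:,::-1]; W=ray(n,H,.03)
    k=(abs(W[:,0]-.66)<.06)&(W[:,1]<.3)&(W[:,1]>-.2)
    W=W[k]; print("lip",k.sum())
    if k.sum()>30:
        vx,vy,x0,y0=cv2.fitLine((W[:,:2]*1000).astype(np.float32),cv2.DIST_HUBER,0,.01,.01).ravel()
        print("lip yaw",np.degrees(np.arctan2(-vx*np.sign(vy),abs(vy))),x0,y0,W[:,1].min(),W[:,1].max())
    # wrench head: 3D from depth
E
python3 - <<'E'
from h import *
# depth -> points in top view
n="top"; d=np.load("top0.npy");c=calibration(n); f=200/np.tan(np.radians(c["vertical_fov"]/2))
v,u=np.mgrid[0:400,0:640]; P=np.stack([(u-c["cx"])/f*d,-(v-c["cy"])/f*d,-d],-1).reshape(-1,3)
W=(q(c["orientation"]).apply(P)+np.array(c["xyz"])).reshape(400,640,3)
np.save("W.npy",W)
print("counter z",np.median(W[260:300,240:330,2]))
z=W[...,2]
# rail: z .055-.075, region
def sel(a,b,x0,x1,y0,y1): return W[(z>a)&(z<b)&(W[...,0]>x0)&(W[...,0]<x1)&(W[...,1]>y0)&(W[...,1]<y1)]
r=sel(.06,.08,.5,.65,-.12,.28); print("rail",len(r))
vx,vy,x0,y0=cv2.fitLine((r[:,:2]*1000).astype(np.float32),cv2.DIST_HUBER,0,.01,.01).ravel(); print(np.degrees(np.arctan2(-vx*np.sign(vy),abs(vy))),x0,y0,r[:,1].min(),r[:,1].max())
w=sel(.04,.07,.40,.50,-.42,-.15); print("wrench",len(w),w[:,2].mean())
vx,vy,x0,y0=cv2.fitLine((w[:,:2]*1000).astype(np.float32),cv2.DIST_HUBER,0,.01,.01).ravel(); print(np.degrees(np.arctan2(-vx*np.sign(vy),abs(vy))),x0,y0,w[:,1].min(),w[:,1].max())
hd=w[w[:,1]>-.212]; print("head",hd.min(0),hd.max(0),cv2.minEnclosingCircle((hd[:,:2]*1000).astype(np.float32)))
E
```

```text
[[110  99  92  91  91  93  88  89  81  72  77  96 115 126 110  87  90  87
   85  91  90  81 122 137]
 [116  87  75  80  80  95  85  84  81  66  82 127 145 142 149 116  86  87
   88  86  85  78 119 142]
 [106  98  64  60 118 145 146 146 135 119 121 111 130 142 143 126  90  90
   95  93  90  98 132 138]
 [116  91  57  55 116 142 143 141 142 146 142 144 142 140 144 143 132 123
  129 119 107 104 133 139]
 [108 100  55  54 115 145 141 138 142 141 139 141 144 144 141 139 139 140
  143 143 141 139 139 136]
 [110  86  48  66 124 144 141 140 140 143 117 103 128 116  86 120 140 141
  143 141 144 141 139 142]
 [103  87  48  69 123 143 138 142 139 141 139  96  68  47  85 135 140 140
  138 139 139 143 138 141]
 [ 96  78  65  97 133 142 139 137 139 138 137 139 148 104  85 126 144 140
  140 141 140 141 139 141]
 [ 91  80 124 131 126 142 138 143 141 140 134 137 148 103  88 130 141 142
  139 138 137 139 138 138]
 [ 65 120 144 125 133 141 142 134 140 140 138 138 142  86  96 142 141 142
  144 138 140 139 136 141]
 [ 94 135 141 140 140 137 137 140 141 143 139 142 144 100 110 142 143 141
  140 138 136 13
[... 1122 characters left out ...]
 [126 132 133 135 108  84  84  68  51  92 133 145 145 105  47  51  47  38
   36  75  93 120 139 136]]
knob c [[ 0.5728 -0.168   0.07  ]]
lip 314
lip yaw -4.1968484 648.6319 50.491116 -0.14542241482554735 0.24728035347941876
knob c [[ 0.5711 -0.1669  0.07  ]]
lip 284
lip yaw -4.2220716 650.5844 72.75645 -0.14436523946716562 0.25001240990736984
counter z -7.125763981108424e-05
rail 626
-4.2934813 556.2762 69.1493 -0.1198431667286784 0.25759794003942765
wrench 509 0.04873341389828234
-11.139831 457.2326 -273.85712 -0.3826822637180412 -0.1659248925702842
head [ 0.45488209 -0.21079166  0.0410051 ] [ 0.49505158 -0.16592489  0.05672753] ((474.05499267578125, -189.3165283203125), 23.490367889404297)
```

```bash
python3 - <<'E'
from h import *
for n in("top","scene"):
    p=cv2.imread(f"pics/{n}0.png")[:,:,::-1].copy(); v=cv2.cvtColor(p,cv2.COLOR_RGB2HSV)[...,2].astype(float)
    uv=np.argwhere(np.ones(v.shape))[:,::-1]; W=ray(n,uv,.07)
    k=np.hypot(W[:,0]-.5725,W[:,1]+.168)<.0225
    u=uv[k];w=W[k,:2]*1000;d=np.clip(125-v[u[:,1],u[:,0]],0,None); d[d<10]=0
    c=(w*d[:,None]).sum(0)/d.sum(); C=np.cov(w.T,aweights=d); e,V=np.linalg.eigh(C); a=V[:,1]
    print(n,c.round(1),"slot long axis deg",np.degrees(np.arctan2(a[1],a[0]))%180,np.sqrt(e*12))
    s=cv2.resize(cv2.cvtColor(p,cv2.COLOR_RGB2BGR)[150:260,340:480] if n=="top" else cv2.cvtColor(p,cv2.COLOR_RGB2BGR)[110:210,220:360],None,fx=4,fy=4,interpolation=cv2.INTER_CUBIC)
    cv2.imwrite(f"pics/{n}k.png",s)
a=cv2.imread("pics/topk.png"); b=cv2.imread("pics/scenek.png"); cv2.imwrite("pics/k.png",cv2.resize(np.vstack([a,b]),None,fx=.7,fy=.7))
print(yaw(), np.load("W.npy")[195:206,385:395,2].round(3))
E
```

```text
top [ 576.5 -171.7] slot long axis deg 177.82952486935056 [ 8.80940791 43.45302426]
scene [ 571.9 -169. ] slot long axis deg 173.29697530096243 [11.26097875 37.56448125]
156.86219564936576 [[0.07  0.07  0.07  0.07  0.064 0.064 0.068 0.068 0.066 0.067]
 [0.07  0.072 0.071 0.071 0.055 0.055 0.052 0.067 0.069 0.069]
 [0.07  0.067 0.071 0.068 0.054 0.055 0.057 0.068 0.067 0.073]
 [0.069 0.069 0.07  0.052 0.054 0.055 0.055 0.069 0.073 0.071]
 [0.071 0.072 0.067 0.053 0.054 0.057 0.062 0.067 0.067 0.066]
 [0.068 0.068 0.072 0.055 0.056 0.059 0.063 0.072 0.069 0.07 ]
 [0.071 0.069 0.067 0.053 0.051 0.055 0.065 0.072 0.07  0.067]
 [0.072 0.068 0.066 0.05  0.053 0.05  0.065 0.071 0.068 0.069]
 [0.069 0.07  0.068 0.057 0.051 0.054 0.069 0.067 0.072 0.071]
 [0.066 0.07  0.07  0.052 0.054 0.055 0.068 0.07  0.069 0.074]
 [0.068 0.07  0.067 0.05  0.052 0.054 0.073 0.073 0.07  0.067]]
```

View pics/k.png

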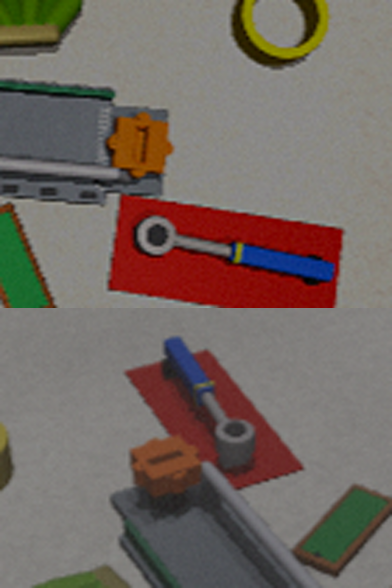

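The slot shows up cleanly in the depth image, so I'll fit it there. The knob's lobes and the jagged edge are only decoration.

```bash
python3 - <<'E'
from h import *
for n in("top","scene"):
    d=np.load(f"{n}0.npy");c=calibration(n); f=200/np.tan(np.radians(c["vertical_fov"]/2))
    v,u=np.mgrid[0:400,0:640]; P=np.stack([(u-c["cx"])/f*d,-(v-c["cy"])/f*d,-d],-1).reshape(-1,3)
    W=(q(c["orientation"]).apply(P)+np.array(c["xyz"])).reshape(400,640,3)
    M=ray(n,np.c_[u.ravel(),v.ravel()],.07).reshape(400,640,3)
    k=(np.hypot(M[...,0]-.5725,M[...,1]+.168)<.0235)&(W[...,2]<.0635)
    w=M[k][:,:2]*1000
    C=np.cov(w.T);e,V=np.linalg.eigh(C);a=V[:,1]
    print(n,k.sum(),w.mean(0).round(1),"axis",np.degrees(np.arctan2(a[1],a[0]))%180,np.sqrt(12*e),rect(n,np.argwhere(k)[:,::-1],.07))
    top=W[(np.hypot(M[...,0]-.5725,M[...,1]+.168)<.03)&(W[...,2]>.066)]; print("top z",np.median(top[:,2]))
E
```

```text
top 39 [ 572.4 -166.6] axis 173.4360948073801 [10.03408108 36.94579494] (array([ 571.9, -167.1]), array([ 9., 34.]), -0.6)
top z 0.06946456207548468
scene 13 [ 571.5 -167.7] axis 176.54817992293735 [ 6.92664583 41.32797816] (array([ 573.2, -168.3]), array([ 6., 34.]), -4.6)
top z 0.07046983627887993
```

Knob centre is about (572,-168) and the slot's long axis is at about 173.7°, so the handle should point to about -96.3°. The wrench head is at (474,-189.4) with its handle at -101°. I'll add a helper that turns world waypoints into rows.

```bash
cat >> h.py <<'E'
def rows(wps,n=None):
    """world waypoints (x,y,z mm, yaw deg of tool x) -> slide/twist rows from the present pose"""
    s=arm.observe(); M=q(s["eef_rot"]).as_matrix(); p0=np.array(s["eef_pos"])*1000; y0=yaw()
    print("now",p0.round(1),round(y0,1),"F",np.array(s["contact_force"]).round(1),"grip",round(s["grip_width"],3),"t",s["time"])
    for w in wps:
        d=M.T@(np.array(w[:3])-p0); t=-((w[3]-y0+180)%360-180)
        print(d.round(1).tolist(),round(t,1))
def arm_tool_z(): print(q(arm.observe()["eef_rot"]).as_matrix()[:,2].round(4))
E
python3 - <<'E'
from h import *
arm_tool_z()
rows([(420,350,240,130),(500,100,240,105),(500,-150,230,79),(452,-302,150,79)])
E
```

```text
[-3.e-04 -9.e-04 -1.e+00]
now [245.5 574.5 230.8] 156.9 F [0.5 0.1 0.2] grip 1.002 t 0.1
[-248.7, -137.8, -9.0] 26.9
[-420.5, -336.3, -8.8] 51.9
[-518.7, -566.2, 1.4] 77.9
[-534.3, -724.7, 81.5] 77.9
```

Request:
{"name": "step_arm", "arguments": {"steps": [{"slide":[-249,-138,-9],"twist":27},{"slide":[-249,-138,-9],"twist":27},{"slide":[-249,-138,-9],"twist":27},{"slide":[-249,-138,-9],"twist":27},{"slide":[-249,-138,-9],"twist":27},{"slide":[-249,-138,-9],"twist":27},{"slide":[-420,-336,-9],"twist":52},{"slide":[-420,-336,-9],"twist":52},{"slide":[-420,-336,-9],"twist":52},{"slide":[-420,-336,-9],"twist":52},{"slide":[-420,-336,-9],"twist":52},{"slide":[-519,-566,1],"twist":78},{"slide":[-519,-566,1],"twist":78},{"slide":[-519,-566,1],"twist":78},{"slide":[-519,-566,1],"twist":78},{"slide":[-519,-566,1],"twist":78},{"slide":[-534,-725,80],"twist":78},{"slide":[-534,-725,80],"twist":78},{"slide":[-534,-725,80],"twist":78},{"slide":[-534,-725,80],"twist":78}], "claw": -0.3}}

```text
time: 2.1
eef_pos: [0.4501, -0.3041, 0.15]
eef_rot: [-0.0, 0.773, 0.635, -0.0]
contact_force: [1.0, -0.0, 0.8]
grip_width: 0.645
```

```bash
python3 - <<'E'
from h import *
print(arm.observe()["joint_positions"].round(2))
rows([(452,-302,150,79),(452,-302,60,79),(452,-302,21,79)])
E
```

```text
[ 0.18  0.54  0.43  1.91 -0.31  0.76  0.58]
now [ 450.1 -304.1  150. ] 78.8 F [ 1.  -0.   0.8] grip 0.645 t 2.1
[2.4, 1.4, 0.0] -0.2
[2.4, 1.5, 90.0] -0.2
[2.5, 1.6, 129.0] -0.2
```

Request:
{"name": "step_arm", "arguments": {"steps": [{"slide":[2,1,45],"twist":0},{"slide":[2,1,90],"twist":0},{"slide":[2,1,110],"twist":0},{"slide":[2,1,129],"twist":0},{"slide":[2,1,129],"twist":0},{"slide":[2,1,129],"twist":0},{"slide":[2,1,129],"twist":0}]}}

```text
time: 2.8
eef_pos: [0.4536, -0.3003, 0.0233]
eef_rot: [0.001, 0.772, 0.635, 0.0]
contact_force: [-0.3, -0.2, 0.8]
grip_width: 0.651
```

```bash
python3 - <<'E'
from h import *
rows([(452,-302,21,79)])
p,d=get_image("top"); cv2.imwrite("pics/t1.png",cv2.resize(p[190:290,360:480,::-1],None,fx=4,fy=4,interpolation=cv2.INTER_CUBIC))
E
```

```text
now [ 453.6 -300.3   23.3] 78.9 F [-0.3 -0.2  0.8] grip 0.651 t 2.8
[-2.0, -1.2, 2.3] -0.1
```

Request:
{"name": "step_arm", "arguments": {"steps": [{"slide":[0,0,0],"twist":0},{"slide":[0,0,0],"twist":0},{"slide":[0,0,0],"twist":0},{"slide":[0,0,0],"twist":0},{"slide":[0,0,0],"twist":0},{"slide":[0,0,0],"twist":0},{"slide":[0,0,0],"twist":0},{"slide":[0,0,0],"twist":0}], "claw": 1}}

```text
time: 3.65
eef_pos: [0.4534, -0.3001, 0.0229]
eef_rot: [0.0, 0.772, 0.635, 0.0]
contact_force: [-1.2, 1.3, 9.1]
grip_width: 0.249
```

```bash
python3 - <<'E'
from h import *
rows([(452,-302,21,79)])
E
```

```text
now [ 453.4 -300.1   22.9] 78.9 F [-1.2  1.3  9.1] grip 0.249 t 3.65
[-2.1, -1.0, 1.9] -0.1
```

```bash
python3 - <<'E'
from h import *
rows([(453.4,-300,120,79),(535,-285,120,83.7),(559.8,-279.5,115,83.7)])
E
```

```text
now [ 453.4 -300.1   22.9] 78.9 F [-1.2  1.3  9.1] grip 0.249 t 3.65
[0.1, 0.0, -97.1] -0.1
[30.6, 77.2, -97.0] -4.8
[40.7, 100.5, -92.0] -4.8
```

Request:
{"name": "step_arm", "arguments": {"steps": [{"slide":[0,0,-20],"twist":0},{"slide":[0,0,-40],"twist":0},{"slide":[0,0,-60],"twist":0},{"slide":[0,0,-80],"twist":0},{"slide":[0,0,-97],"twist":0},{"slide":[0,0,-97],"twist":0},{"slide":[6,15,-97],"twist":-1},{"slide":[12,31,-97],"twist":-2},{"slide":[18,46,-97],"twist":-3},{"slide":[25,62,-97],"twist":-4},{"slide":[31,77,-97],"twist":-4.8},{"slide":[36,90,-95],"twist":-4.8},{"slide":[40.7,100.5,-92],"twist":-4.8},{"slide":[40.7,100.5,-92],"twist":-4.8},{"slide":[40.7,100.5,-92],"twist":-4.8},{"slide":[40.7,100.5,-92],"twist":-4.8}]}}

```text
time: 5.25
eef_pos: [0.5589, -0.2799, 0.1143]
eef_rot: [-0.0, 0.745, 0.667, -0.0]
contact_force: [0.2, -0.3, -2.8]
grip_width: 0.245
```

```bash
python3 - <<'E'
from h import *
rows([(559.8,-279.5,115,83.7)])
ims=[]
for n,(x,y,w,h) in(("top",(340,130,140,110)),("scene",(200,80,140,110))):
    p,d=get_image(n); np.save(n+"1.npy",d); cv2.imwrite(f"pics/{n}1.png",p[:,:,::-1])
    ims.append(cv2.resize(p[y:y+h,x:x+w,::-1],None,fx=4,fy=4,interpolation=cv2.INTER_CUBIC)[:,:,:])
cv2.imwrite("pics/a1.png",cv2.resize(np.hstack(ims),(800,314)))
E
```

```text
now [ 558.9 -279.9  114.3] 83.6 F [ 0.2 -0.3 -2.8] grip 0.245 t 5.25
[0.5, 0.9, -0.7] -0.1
```

View pics/a1.png

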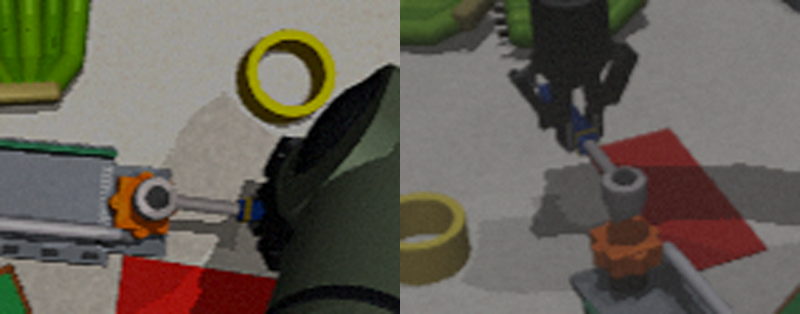

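The wrench is held level over the knob and nothing is in the way. I'll measure the head centre and height from depth in both views.

```bash
cat >> h.py <<'E'
def cloud(n,d):
    c=calibration(n); f=200/np.tan(np.radians(c["vertical_fov"]/2)); v,u=np.mgrid[0:400,0:640]
    P=np.stack([(u-c["cx"])/f*d,-(v-c["cy"])/f*d,-d],-1).reshape(-1,3)
    return (q(c["orientation"]).apply(P)+np.array(c["xyz"])).reshape(400,640,3)
E
python3 - <<'E'
from h import *
for n in("top","scene"):
    W=cloud(n,np.load(n+"1.npy"))
    k=(np.hypot(W[...,0]-.5722,W[...,1]+.1676)<.032)&(W[...,2]>.128)&(W[...,2]<.16)
    w=W[k]; zz=np.percentile(w[:,2],[10,50,90]); 
    uv=np.argwhere(k)[:,::-1]; m=ray(n,uv,.1424)[:,:2]*1000
    m=m[m[:,1]>-190]
    print(n,k.sum(),zz.round(4),cv2.minEnclosingCircle(m.astype(np.float32)),cv2.fitEllipse(cv2.convexHull(m.astype(np.float32))))
    # shaft from head to handle
    s=W[(abs(W[...,0]-.566)<.02)&(W[...,1]<-.195)&(W[...,1]>-.245)&(W[...,2]>.115)&(W[...,2]<.16)]
    vx,vy,x0,y0=cv2.fitLine((s[:,:2]*1000).astype(np.float32),cv2.DIST_HUBER,0,.01,.01).ravel(); print(len(s),"shaft dir",np.degrees(np.arctan2(vy,vx)),np.polyfit(s[:,1],s[:,2],1), s[:,2].mean())
E
```

```text
top 201 [0.1365 0.1418 0.1451] ((569.8360595703125, -165.9719696044922), 23.531126022338867) ((570.8380737304688, -165.160888671875), (41.66291427612305, 46.102638244628906), 3.5453243255615234)
84 shaft dir 82.53613 [-0.0252195   0.12828628] 0.13382725638470014
scene 177 [0.1323 0.1422 0.1457] ((573.76806640625, -160.5146026611328), 30.2392578125) ((575.5204467773438, -160.8019561767578), (45.417545318603516, 59.784400939941406), 148.71124267578125)
53 shaft dir 82.0757 [0.02662404 0.14081686] 0.13491064012463916
```

Request:
{"name": "step_arm", "arguments": {"steps": [{"slide":[-1,1.6,10],"twist":0},{"slide":[-1,1.6,18],"twist":0},{"slide":[-1,1.6,22],"twist":0},{"slide":[-1,1.6,24],"twist":0},{"slide":[-1,1.6,26],"twist":0},{"slide":[-1,1.6,28],"twist":0},{"slide":[-1,1.6,30],"twist":0},{"slide":[-1,1.6,30],"twist":0},{"slide":[-1,1.6,30],"twist":0}]}}

```text
time: 6.25
eef_pos: [0.5611, -0.2807, 0.0844]
eef_rot: [0.0, 0.745, 0.667, 0.0]
contact_force: [0.4, 0.5, -2.6]
grip_width: 0.244
```

No contact force and the foot is about 5 mm below the knob's top, so the blade has entered the slot.

Request:
{"name": "step_arm", "arguments": {"steps": [{"slide":[0,0,2],"twist":0},{"slide":[0,0,4],"twist":0},{"slide":[0,0,6],"twist":0},{"slide":[0,0,8],"twist":0},{"slide":[0,0,8],"twist":0},{"slide":[0,0,8],"twist":0}]}}

```text
time: 6.85
eef_pos: [0.561, -0.2807, 0.0763]
eef_rot: [-0.0, 0.745, 0.667, -0.0]
contact_force: [-0.3, 0.7, -1.9]
grip_width: 0.247
```

```bash
python3 - <<'E'
from h import *
s=arm.observe(); x,y,z=np.array(s["eef_pos"])*1000; ps=yaw(); r=113.5
K=np.array([x+r*np.cos(np.radians(ps)),y+r*np.sin(np.radians(ps))]); print("pivot",K, s["ft_torque"])
rows([(K[0]-r*np.cos(np.radians(ps-a)),K[1]-r*np.sin(np.radians(ps-a)),z,ps-a) for a in range(3,61,3)])
print(s["joint_positions"].round(2))
E
```

```text
pivot [ 573.5826726 -167.891997 ] [-0.04976626  0.00269229  0.05901922]
now [ 561.  -280.7   76.3] 83.7 F [-0.3  0.7 -1.9] grip 0.247 t 6.85
[0.2, -5.9, 0.0] 3.0
[0.6, -11.9, 0.0] 6.0
[1.4, -17.8, 0.0] 9.0
[2.5, -23.6, 0.0] 12.0
[3.9, -29.4, 0.0] 15.0
[5.6, -35.1, 0.0] 18.0
[7.5, -40.7, 0.0] 21.0
[9.8, -46.2, 0.0] 24.0
[12.4, -51.5, 0.0] 27.0
[15.2, -56.7, 0.0] 30.0
[18.3, -61.8, 0.0] 33.0
[21.7, -66.7, 0.0] 36.0
[25.3, -71.4, 0.0] 39.0
[29.2, -75.9, 0.0] 42.0
[33.2, -80.3, 0.0] 45.0
[37.6, -84.3, 0.0] 48.0
[42.1, -88.2, 0.0] 51.0
[46.8, -91.8, 0.0] 54.0
[51.7, -95.2, 0.0] 57.0
[56.7, -98.3, 0.0] 60.0
[ 0.14  0.75  0.36  1.72 -0.36  0.73  0.56]
```

Request:
{"name": "step_arm", "arguments": {"steps": [{"slide":[0.2,-5.9,0],"twist":3},{"slide":[0.6,-11.9,0],"twist":6},{"slide":[1.4,-17.8,0],"twist":9},{"slide":[2.5,-23.6,0],"twist":12},{"slide":[3.9,-29.4,0],"twist":15},{"slide":[5.6,-35.1,0],"twist":18},{"slide":[7.5,-40.7,0],"twist":21},{"slide":[9.8,-46.2,0],"twist":24},{"slide":[12.4,-51.5,0],"twist":27},{"slide":[15.2,-56.7,0],"twist":30},{"slide":[18.3,-61.8,0],"twist":33},{"slide":[21.7,-66.7,0],"twist":36},{"slide":[25.3,-71.4,0],"twist":39},{"slide":[29.2,-75.9,0],"twist":42},{"slide":[29.2,-75.9,0],"twist":42}]}}

```text
time: 8.35
eef_pos: [0.4886, -0.2434, 0.0765]
eef_rot: [0.0, 0.935, 0.355, -0.0]
contact_force: [-2.4, -2.5, -2.0]
grip_width: 0.25
```

```bash
python3 - <<'E'
from h import *
s=arm.observe(); x,y,z=np.array(s["eef_pos"])*1000; ps=yaw(); r=113.5
K=np.array([573.3,-167.9]); print(x+r*np.cos(np.radians(ps)),y+r*np.sin(np.radians(ps)), s["ft_torque"])
rows([(K[0]-r*np.cos(np.radians(ps-a)),K[1]-r*np.sin(np.radians(ps-a)),76.3,ps-a) for a in range(2,31,2)])
print(s["joint_positions"].round(2))
E
```

```text
573.5434326037757 -168.11837543314016 [-0.53214424  0.37451543 -0.0991869 ]
now [ 488.6 -243.4   76.5] 41.6 F [-2.4 -2.5 -2. ] grip 0.25 t 8.35
[0.0, -4.3, 0.2] 2.0
[0.2, -8.2, 0.2] 4.0
[0.6, -12.2, 0.2] 6.0
[1.1, -16.1, 0.2] 8.0
[1.7, -20.0, 0.2] 10.0
[2.4, -23.9, 0.2] 12.0
[3.3, -27.8, 0.2] 14.0
[4.4, -31.6, 0.2] 16.0
[5.5, -35.4, 0.2] 18.0
[6.8, -39.1, 0.2] 20.0
[8.2, -42.8, 0.2] 22.0
[9.8, -46.5, 0.2] 24.0
[11.4, -50.1, 0.2] 26.0
[13.2, -53.6, 0.2] 28.0
[15.2, -57.1, 0.2] 30.0
[-0.02  0.7   0.54  1.95 -0.57  0.65  0.04]
```

Request:
{"name": "step_arm", "arguments": {"steps": [{"slide":[0,-4.3,0],"twist":2},{"slide":[0.2,-8.2,0],"twist":4},{"slide":[0.6,-12.2,0],"twist":6},{"slide":[1.1,-16.1,0],"twist":8},{"slide":[1.7,-20,0],"twist":10},{"slide":[1.7,-20,0],"twist":10}]}}

```text
time: 8.95
eef_pos: [0.4767, -0.227, 0.0764]
eef_rot: [0.0, 0.962, 0.272, 0.0]
contact_force: [-0.5, -4.1, -1.5]
grip_width: 0.248
```

```bash
python3 - <<'E'
from h import *
s=arm.observe(); x,y,z=np.array(s["eef_pos"])*1000; ps=yaw(); r=113.5
F=np.array(s["contact_force"]);a=np.radians(ps);t=np.array([np.sin(a),-np.cos(a),0]); print("tangential y",F@t,"torque about knob",(F@t)*r/1000,"radial",F@np.array([np.cos(a),np.sin(a),0]),s["ft_torque"])
K=np.array([573.3,-167.9])
rows([(K[0]-r*np.cos(np.radians(ps-a)),K[1]-r*np.sin(np.radians(ps-a)),76.3,ps-a) for a in range(2,21,2)])
E
```

```text
tangential y 3.269414927670758 torque about knob 0.37107859429063106 radial -2.5809341512059856 [-1.00055146  0.08204488 -0.36028357]
now [ 476.7 -227.    76.4] 31.5 F [-0.5 -4.1 -1.5] grip 0.248 t 8.95
[-0.2, -3.8, 0.1] 2.0
[0.0, -7.7, 0.1] 4.0
[0.4, -11.7, 0.1] 6.0
[0.8, -15.6, 0.1] 8.0
[1.5, -19.5, 0.1] 10.0
[2.2, -23.4, 0.1] 12.0
[3.1, -27.3, 0.1] 14.0
[4.1, -31.1, 0.1] 16.0
[5.3, -34.9, 0.1] 18.0
[6.6, -38.6, 0.1] 20.0
```

Request:
{"name": "step_arm", "arguments": {"steps": [{"slide":[0,-3.8,0],"twist":2},{"slide":[0.1,-7.7,0],"twist":4},{"slide":[0.4,-11.7,0],"twist":6},{"slide":[0.8,-15.6,0],"twist":8},{"slide":[0.8,-15.6,0],"twist":8}]}}

```text
time: 9.45
eef_pos: [0.4696, -0.2133, 0.0764]
eef_rot: [0.0, 0.979, 0.204, 0.0]
contact_force: [1.5, -6.5, -2.7]
grip_width: 0.242
```

```bash
python3 - <<'E'
from h import *
s=arm.observe(); x,y,z=np.array(s["eef_pos"])*1000; ps=yaw(); r=113.5
F=np.array(s["contact_force"]);a=np.radians(ps);t=np.array([np.sin(a),-np.cos(a),0]); print("torque about knob",(F@t)*r/1000,s["ft_torque"])
K=np.array([573.3,-167.9])
rows([(K[0]-r*np.cos(np.radians(ps-a)),K[1]-r*np.sin(np.radians(ps-a)),76.3,ps-a) for a in range(2,9,2)])
ims=[]
for n,(x,y,w,h) in(("top",(340,150,140,110)),("scene",(220,110,140,110))):
    p,d=get_image(n); np.save(n+"2.npy",d); cv2.imwrite(f"pics/{n}2.png",p[:,:,::-1])
    ims.append(cv2.resize(p[y:y+h,x:x+w,::-1],None,fx=4,fy=4,interpolation=cv2.INTER_CUBIC))
cv2.imwrite("pics/a2.png",cv2.resize(np.hstack(ims),(800,314)))
E
```

```text
torque about knob 0.7491793919088335 [-1.5568226  -0.38909651 -0.12582761]
now [ 469.6 -213.3   76.4] 23.5 F [ 1.5 -6.5 -2.7] grip 0.242 t 9.45
[-0.2, -4.2, 0.1] 2.0
[0.0, -8.2, 0.1] 4.0
[0.4, -12.1, 0.1] 6.0
[0.9, -16.0, 0.1] 8.0
```

View pics/a2.png

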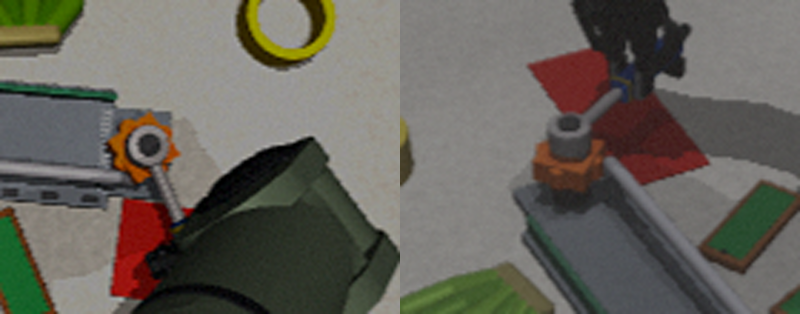

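The wrench is seated and the turn so far is 60°, about 11° past the estimated stop, at roughly 0.75 N m. I'll turn a little more for click margin.

Request:
{"name": "step_arm", "arguments": {"steps": [{"slide":[-0.1,-2.1,0],"twist":1},{"slide":[-0.1,-4.2,0],"twist":2},{"slide":[0,-6.2,0],"twist":3},{"slide":[0,-8.2,0],"twist":4},{"slide":[0.2,-10.2,0],"twist":5},{"slide":[0.2,-10.2,0],"twist":5},{"slide":[0.2,-10.2,0],"twist":5}]}}

```text
time: 10.25
eef_pos: [0.4661, -0.2044, 0.0765]
eef_rot: [0.001, 0.987, 0.162, 0.001]
contact_force: [4.6, -6.1, -3.6]
grip_width: 0.248
```

```bash
python3 - <<'E'
from h import *
s=arm.observe(); x,y,z=np.array(s["eef_pos"])*1000; ps=yaw(); r=113.5
F=np.array(s["contact_force"]);a=np.radians(ps);t=np.array([np.sin(a),-np.cos(a),0]); print("torque about knob",(F@t)*r/1000,s["ft_torque"])
K=np.array([573.3,-167.9])
rows([(K[0]-r*np.cos(np.radians(ps+a)),K[1]-r*np.sin(np.radians(ps+a)),76.3,ps+a) for a in range(2,21,2)])
E
```

```text
torque about knob 0.8253135802691733 [-1.61572287 -0.77815119 -0.18793538]
now [ 466.1 -204.4   76.5] 18.6 F [ 4.6 -6.1 -3.6] grip 0.248 t 10.25
[-0.2, 3.5, 0.2] -2.0
[0.0, 7.5, 0.2] -4.0
[0.4, 11.4, 0.2] -6.0
[0.9, 15.4, 0.2] -8.0
[1.5, 19.3, 0.2] -10.0
[2.2, 23.2, 0.2] -12.0
[3.1, 27.0, 0.2] -14.0
[4.1, 30.8, 0.3] -16.0
[5.3, 34.6, 0.3] -18.0
[6.6, 38.4, 0.3] -20.0
```

Torque is about 0.83 N m on the soft part of the spring, so it has clicked. I'll back off 16° to unload it, then lift out.

Request:
{"name": "step_arm", "arguments": {"steps": [{"slide":[-0.2,3.5,0],"twist":-2},{"slide":[0,7.5,0],"twist":-4},{"slide":[0.4,11.4,0],"twist":-6},{"slide":[0.9,15.4,0],"twist":-8},{"slide":[1.5,19.3,0],"twist":-10},{"slide":[2.2,23.2,0],"twist":-12},{"slide":[3.1,27,0],"twist":-14},{"slide":[4.1,30.8,0],"twist":-16},{"slide":[4.1,30.8,0],"twist":-16}]}}

```text
time: 11.15
eef_pos: [0.4799, -0.2318, 0.0764]
eef_rot: [0.0, 0.955, 0.298, 0.001]
contact_force: [3.6, -2.0, -2.6]
grip_width: 0.243
```

```bash
python3 - <<'E'
from h import *
s=arm.observe(); print(s["contact_force"],s["ft_torque"],yaw())
E
```

```text
[ 3.6029495  -1.96705628 -2.55744565] [-0.44109646 -0.90850792 -0.45593281] 34.66109907371712
```

Allowing for about 5° of blade slack in the slot, click margin may be slim, since the net torque (force plus moment) was only about 0.64 N m. I'll turn again, further, reading torque as I go.

```bash
cat >> h.py <<'E'
def tq(r=113.5):
    s=arm.observe();F=np.array(s["contact_force"]);a=np.radians(yaw());t=np.array([np.sin(a),-np.cos(a),0])
    print("yaw",yaw(),"net torque about knob",(F@t)*r/1000+s["ft_torque"][2],"F",F,"M",s["ft_torque"])
E
python3 - <<'E'
from h import *
tq(); K=np.array([573.3,-167.9]); r=113.5
rows([(K[0]-r*np.cos(np.radians(a)),K[1]-r*np.sin(np.radians(a)),76.3,a) for a in (31,28,25,22,19,17,15,13.5,12)])
E
```

```text
yaw 34.66109907371712 net torque about knob -0.039724077853066475 F [ 3.6029495  -1.96705628 -2.55744565] M [-0.44109646 -0.90850792 -0.45593281]
now [ 479.9 -231.8   76.4] 34.7 F [ 3.6 -2.  -2.6] grip 0.243 t 11.15
[-0.1, -6.7, 0.1] 3.7
[0.5, -12.6, 0.1] 6.7
[1.3, -18.5, 0.1] 9.7
[2.4, -24.3, 0.1] 12.7
[3.9, -30.1, 0.1] 15.7
[5.0, -33.9, 0.1] 17.7
[6.3, -37.6, 0.1] 19.7
[7.3, -40.4, 0.1] 21.2
[8.5, -43.2, 0.1] 22.7
```

Request:
{"name": "step_arm", "arguments": {"steps": [{"slide":[-0.1,-6.7,0],"twist":3.7},{"slide":[0.5,-12.6,0],"twist":6.7},{"slide":[1.3,-18.5,0],"twist":9.7},{"slide":[2.4,-24.3,0],"twist":12.7},{"slide":[3.9,-30.1,0],"twist":15.7},{"slide":[5,-33.9,0],"twist":17.7},{"slide":[6.3,-37.6,0],"twist":19.7},{"slide":[7.3,-40.4,0],"twist":21.2},{"slide":[7.3,-40.4,0],"twist":21.2},{"slide":[7.3,-40.4,0],"twist":21.2}]}}

```text
time: 12.15
eef_pos: [0.4633, -0.1949, 0.0766]
eef_rot: [0.001, 0.993, 0.117, 0.001]
contact_force: [7.8, -6.8, -5.0]
grip_width: 0.245
```

```bash
python3 - <<'E'
from h import *
tq(); K=np.array([573.3,-167.9]); r=113.5
rows([(K[0]-r*np.cos(np.radians(a)),K[1]-r*np.sin(np.radians(a)),76.3,a) for a in (12,10,8)])
E
```

```text
yaw 13.395057635666005 net torque about knob 0.8033286773917012 F [ 7.79267369 -6.77132175 -5.0323451 ] M [-1.54252413 -1.49722194 -0.14920823]
now [ 463.3 -194.9   76.6] 13.4 F [ 7.8 -6.8 -5. ] grip 0.245 t 12.15
[-0.3, -3.5, 0.3] 1.4
[-0.1, -7.5, 0.3] 3.4
[0.2, -11.4, 0.3] 5.4
```

Net torque is now 0.80 N m, the full-swing value, so it has definitely clicked. Next I'll unload and lift out.

```bash
python3 - <<'E'
from h import *
K=np.array([573.0,-167.9]); r=113.5
rows([(K[0]-r*np.cos(np.radians(a)),K[1]-r*np.sin(np.radians(a)),76.3,a) for a in (16,19,22,25,28,31,33,35)])
E
```

```text
now [ 463.3 -194.9   76.6] 13.4 F [ 7.8 -6.8 -5. ] grip 0.245 t 12.15
[-0.5, 4.3, 0.3] -2.6
[-0.0, 10.3, 0.3] -5.6
[0.7, 16.2, 0.3] -8.6
[1.7, 22.0, 0.3] -11.6
[3.1, 27.8, 0.3] -14.6
[4.7, 33.5, 0.3] -17.6
[6.0, 37.3, 0.4] -19.6
[7.4, 41.0, 0.4] -21.6
```

Request:
{"name": "step_arm", "arguments": {"steps": [{"slide":[-0.5,4.3,0],"twist":-2.6},{"slide":[0,10.3,0],"twist":-5.6},{"slide":[0.7,16.2,0],"twist":-8.6},{"slide":[1.7,22,0],"twist":-11.6},{"slide":[3.1,27.8,0],"twist":-14.6},{"slide":[4.7,33.5,0],"twist":-17.6},{"slide":[5.3,35.5,0],"twist":-18.6},{"slide":[5.3,35.5,0],"twist":-18.6}]}}

```text
time: 12.95
eef_pos: [0.4763, -0.2278, 0.0764]
eef_rot: [0.0, 0.961, 0.276, 0.001]
contact_force: [5.0, -3.4, -3.1]
grip_width: 0.249
```

```bash
python3 - <<'E'
from h import *
tq()
E
```

```text
yaw 32.00368631791957 net torque about knob 0.08441497306465684 F [ 4.98197426 -3.36389727 -3.13222162] M [-0.72765856 -1.1531334  -0.53903462]
```

Request:
{"name": "step_arm", "arguments": {"steps": [{"slide":[0,0,-4],"twist":0},{"slide":[0,0,-8],"twist":0},{"slide":[0,0,-12],"twist":0},{"slide":[0,0,-18],"twist":0},{"slide":[0,0,-26],"twist":0},{"slide":[0,0,-40],"twist":0},{"slide":[0,0,-55],"twist":0},{"slide":[0,0,-55],"twist":0}]}}

```text
time: 13.75
eef_pos: [0.4764, -0.2282, 0.1334]
eef_rot: [0.001, 0.961, 0.276, 0.001]
contact_force: [0.1, -1.0, -3.3]
grip_width: 0.246
```

```bash
python3 - <<'E'
from h import *
tq(); rows([(470,-270,125,60),(455.5,-300.5,115,79.5),(455.5,-300.5,50,79.5),(455.5,-300.5,25,79.5)])
p,d=get_image("top"); np.save("top3.npy",d); a=p[150:260,340:480,::-1]
p,d=get_image("scene"); np.save("scene3.npy",d); b=p[90:200,220:360,::-1]
cv2.imwrite("pics/a3.png",cv2.resize(np.hstack([a,b]),(800,314),interpolation=cv2.INTER_CUBIC))
E
```

```text
yaw 32.05658715232257 net torque about knob 0.07646011705310969 F [ 0.10519914 -1.01865509 -3.33288882] M [-0.03671497  0.05156699 -0.02786569]
now [ 476.4 -228.2  133.4] 32.1 F [ 0.1 -1.  -3.3] grip 0.246 t 13.75
[-27.6, 32.0, 8.4] -27.9
[-56.1, 50.1, 18.4] -47.4
[-56.2, 50.0, 83.4] -47.4
[-56.3, 50.0, 108.4] -47.4
```

View pics/a3.png

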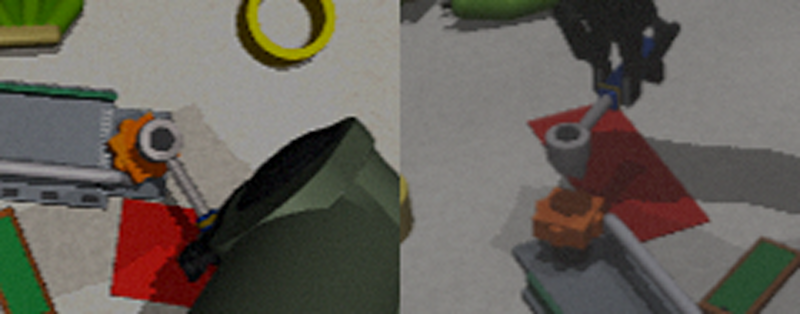

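```bash
python3 - <<'E'
from h import *
a=np.radians(yaw()); x,y,z=arm.observe()["eef_pos"]; r=.1135; P=np.array([x+r*np.cos(a),y+r*np.sin(a)]); print("pred head",P)
W=cloud("top",np.load("top3.npy"))
k=(np.hypot(*(W[...,:2]-P).transpose(2,0,1))<.03)&(W[...,2]>.14)&(W[...,2]<.18); uv=np.argwhere(k)[:,::-1]
m=ray("top",uv,z+.0281)[:,:2]*1000; print(k.sum(),np.median(W[k][:,2]),cv2.minEnclosingCircle(m.astype(np.float32)))
s=W[(W[...,2]>.12)&(W[...,2]<.18)&(np.hypot(*(W[...,:2]-P).transpose(2,0,1))>.028)&(np.hypot(*(W[...,:2]-P).transpose(2,0,1))<.065)]
vx,vy,_,_=cv2.fitLine((s[:,:2]*1000).astype(np.float32),cv2.DIST_HUBER,0,.01,.01).ravel(); print(len(s),np.degrees(np.arctan2(vy,vx)))
rows([(465,-275,125,60),(453.5,-300,115,79),(453.5,-300,50,79),(453.5,-300,26,79)])
E
```

```text
pred head [ 0.57192746 -0.16732764]
219 0.16023558148839556 ((567.254150390625, -166.3078155517578), 25.329010009765625)
67 33.15708
now [ 475.8 -227.6  131.6] 32.1 F [-0.3  0.2 -2.8] grip 0.247 t 13.85
[-34.3, 34.4, 6.6] -27.9
[-57.3, 49.5, 16.5] -46.9
[-57.4, 49.5, 81.5] -46.9
[-57.4, 49.5, 105.5] -46.9
```

No slip in the grip. I'm carrying the wrench back to where it lay.

Request:
{"name": "step_arm", "arguments": {"steps": [{"slide":[-9,9,2],"twist":-7},{"slide":[-17,17,3],"twist":-14},{"slide":[-26,26,5],"twist":-21},{"slide":[-34,34,6],"twist":-28},{"slide":[-42,40,10],"twist":-34},{"slide":[-50,45,14],"twist":-41},{"slide":[-57.3,49.5,16],"twist":-47},{"slide":[-57.3,49.5,16],"twist":-47},{"slide":[-57.3,49.5,50],"twist":-47},{"slide":[-57.3,49.5,81],"twist":-47},{"slide":[-57.3,49.5,95],"twist":-47},{"slide":[-57.3,49.5,103],"twist":-47},{"slide":[-57.3,49.5,103],"twist":-47},{"slide":[-57.3,49.5,103],"twist":-47}]}}

```text
time: 15.25
eef_pos: [0.4538, -0.3005, 0.0292]
eef_rot: [0.001, 0.771, 0.636, 0.0]
contact_force: [-0.9, -0.6, -2.5]
grip_width: 0.246
```

```bash
python3 - <<'E'
from h import *
rows([(453.5,-300,22.9,79)])
E
```

```text
now [ 453.8 -300.5   29.2] 79.0 F [-0.9 -0.6 -2.5] grip 0.246 t 15.25
[0.5, -0.4, 6.3] 0.0
```

Request:
{"name": "step_arm", "arguments": {"steps": [{"slide":[0,0,2],"twist":0},{"slide":[0,0,4],"twist":0},{"slide":[0,0,6],"twist":0},{"slide":[0,0,6],"twist":0},{"slide":[0,0,6],"twist":0}]}}

```text
time: 15.75
eef_pos: [0.4536, -0.3003, 0.0229]
eef_rot: [0.0, 0.771, 0.636, 0.0]
contact_force: [-2.4, 1.6, 10.1]
grip_width: 0.246
```

Request:
{"name": "step_arm", "arguments": {"steps": [{"slide":[0,0,0],"twist":0},{"slide":[0,0,0],"twist":0},{"slide":[0,0,0],"twist":0},{"slide":[0,0,0],"twist":0},{"slide":[0,0,0],"twist":0},{"slide":[0,0,-20],"twist":0},{"slide":[0,0,-50],"twist":0},{"slide":[0,0,-100],"twist":0},{"slide":[0,0,-150],"twist":0},{"slide":[0,0,-180],"twist":0}], "claw": -0.3}}

```text
time: 16.75
eef_pos: [0.4537, -0.3008, 0.2057]
eef_rot: [0.001, 0.771, 0.636, 0.001]
contact_force: [-0.3, 0.9, -0.6]
grip_width: 0.656
```

```bash
python3 - <<'E'
from h import *
rows([(440,-200,210,100),(470,60,210,80)])
E
```

```text
now [ 453.7 -300.8  205.7] 79.0 F [-0.3  0.9 -0.6] grip 0.656 t 16.75
[96.4, -32.6, -4.5] -21.0
[357.3, -52.6, -4.7] -1.0
```

```bash
cat >> h.py <<'E'
def boards():
    out=[]
    for n in("top","scene"):
        p,d=get_image(n)
        for b in blobs(n,p,*G,.012):
            c,s,a=b[2]
            if abs(s[0]-39)<8 and abs(s[1]-113)<10 and 300<c[0]<620: print(n,b[0],c,s,a); out.append((*c,a))
    return out
E
python3 - <<'E'
from h import *
boards(); print(arm.observe()["joint_positions"].round(2))
E
```

```text
top [306. 246.] [434.8  88.4] [ 39. 113.] 13.9
top [344. 244.] [441.1 -32.7] [ 39. 113.] 23.5
top [269. 242.] [444.5 205.6] [ 39. 113.] 20.0
scene [396. 238.] [442.1 204. ] [ 40. 114.] 19.9
scene [370. 210.] [432.9  86.8] [ 40. 114.] 13.9
scene [343. 187.] [438.7 -34.6] [ 39. 114.] 23.5
[ 0.12  0.47  0.5   1.86 -0.28  0.88  0.56]
```

```bash
python3 - <<'E'
from h import *
rows([(463,-24,180,23.5),(463,-24,60,23.5),(463,-24,15,23.5),(463,-24,-3,23.5)])
E
```

```text
now [ 454.7 -301.2  206.3] 79.1 F [ 1.2 -0.6 -1.6] grip 0.65 t 16.85
[273.8, -44.7, 25.7] 55.6
[273.9, -45.4, 145.7] 55.6
[274.0, -45.7, 190.7] 55.6
[274.0, -45.8, 208.7] 55.6
```

Request:
{"name": "step_arm", "arguments": {"steps": [{"slide":[274,-45,25],"twist":55.6},{"slide":[274,-45,25],"twist":55.6},{"slide":[274,-45,25],"twist":55.6},{"slide":[274,-45,25],"twist":55.6},{"slide":[274,-45,25],"twist":55.6},{"slide":[274,-45,25],"twist":55.6},{"slide":[274,-45,25],"twist":55.6},{"slide":[274,-45,25],"twist":55.6},{"slide":[274,-45,75],"twist":55.6},{"slide":[274,-45,110],"twist":55.6},{"slide":[274,-45.5,146],"twist":55.6},{"slide":[274,-45.5,146],"twist":55.6},{"slide":[274,-45.5,146],"twist":55.6}], "claw": -1}}

```text
time: 18.15
eef_pos: [0.4605, -0.0239, 0.0569]
eef_rot: [0.0, 0.979, 0.203, -0.0]
contact_force: [-0.4, 0.0, 1.1]
grip_width: 1.001
```

```bash
python3 - <<'E'
from h import *
rows([(463,-24,60,23.5),(463,-24,15,23.5),(463,-24,-3,23.5)])
for n in("scene",): p,d=get_image(n); cv2.imwrite("pics/s4.png",cv2.resize(p[90:250,230:430,::-1],(800,640))[:600])
E
```

```text
now [460.5 -23.9  56.9] 23.4 F [-0.4  0.   1.1] grip 1.001 t 18.15
[2.3, 1.1, -3.1] -0.1
[2.3, 1.1, 41.9] -0.1
[2.3, 1.1, 59.9] -0.1
```

View pics/s4.png

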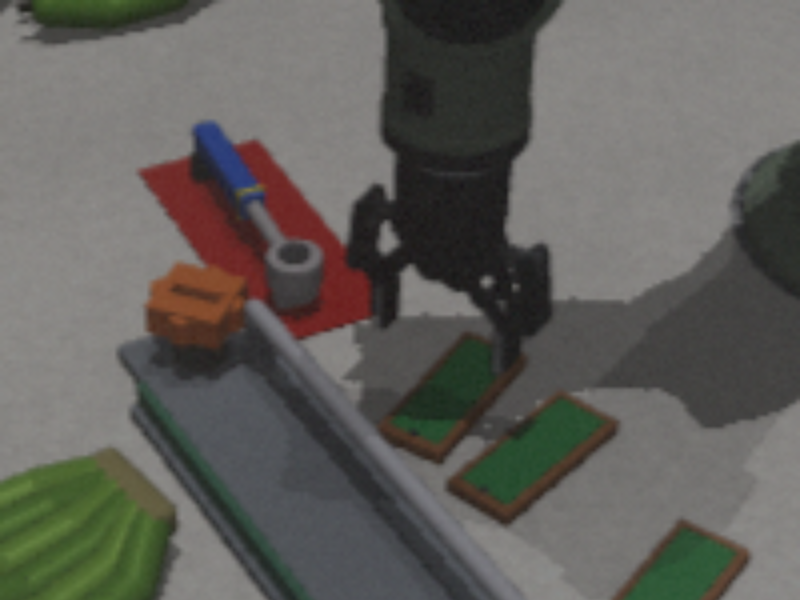

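The wrench is back on its mat, blade down, at crop pixel (290,270). The knob slot is now turned and the gripper straddles the right board. Going down to grip.

Request:
{"name": "step_arm", "arguments": {"steps": [{"slide":[2.3,0.5,20],"twist":0},{"slide":[2.3,0.5,40],"twist":0},{"slide":[2.3,0.5,50],"twist":0},{"slide":[2.3,0.5,55],"twist":0},{"slide":[2.3,0.5,58.5],"twist":0},{"slide":[2.3,0.5,58.5],"twist":0},{"slide":[2.3,0.5,58.5],"twist":0}]}}

```text
time: 18.9
eef_pos: [0.4633, -0.0222, -0.0016]
eef_rot: [0.0, 0.979, 0.203, 0.0]
contact_force: [-0.3, 0.5, -0.3]
grip_width: 0.998
```

Request:
{"name": "step_arm", "arguments": {"steps": [{"slide":[0,0,0],"twist":0},{"slide":[0,0,0],"twist":0},{"slide":[0,0,0],"twist":0},{"slide":[0,0,0],"twist":0},{"slide":[0,0,0],"twist":0},{"slide":[0,0,0],"twist":0}], "claw": 1}}

```text
time: 19.5
eef_pos: [0.4632, -0.0221, -0.0017]
eef_rot: [-0.0, 0.979, 0.203, 0.0]
contact_force: [-1.1, -0.3, 13.9]
grip_width: 0.615
```

```bash
cat >> h.py <<'E'
O_=np.array([589.,56.5]);a_=np.radians(-4.24);EX=np.array([np.cos(a_),np.sin(a_)]);EY=np.array([-EX[1],EX[0]])
def st(x,y,z): p=O_+x*EX+y*EY; return (p[0],p[1],z,-4.24)
def instand():
    s=arm.observe();p=np.array(s["eef_pos"])*1000; d=p[:2]-O_; print("stand",(d@EX).round(1),(d@EY).round(1),p[2].round(1),"yaw",yaw().round(2),"F stand x",np.array(s["contact_force"])[:2]@EX,"z",s["contact_force"][2],"M",s["ft_torque"].round(2))
E
python3 - <<'E'
from h import *
s=arm.observe(); p=np.array(s["eef_pos"])*1000
rows([(*p[:2],100,23.5),st(-10,-115,130),st(13.5,-115,110)])
E
```

```text
now [463.2 -22.1  -1.7] 23.5 F [-1.1 -0.3 13.9] grip 0.615 t 19.5
[0.1, -0.0, -101.7] -0.0
[84.5, 75.2, -131.6] 27.7
[105.3, 86.2, -111.6] 27.7
```

Request:
{"name": "step_arm", "arguments": {"steps": [{"slide":[0,0,-30],"twist":0},{"slide":[0,0,-65],"twist":0},{"slide":[0,0,-100],"twist":0},{"slide":[0,0,-125],"twist":0},{"slide":[15,13,-132],"twist":5},{"slide":[30,26,-132],"twist":10},{"slide":[45,40,-132],"twist":16},{"slide":[60,53,-132],"twist":22},{"slide":[75,67,-132],"twist":27.7},{"slide":[90,78,-125],"twist":27.7},{"slide":[105.3,86.2,-112],"twist":27.7},{"slide":[105.3,86.2,-112],"twist":27.7},{"slide":[105.3,86.2,-112],"twist":27.7}]}}

```text
time: 20.8
eef_pos: [0.5933, -0.0594, 0.1095]
eef_rot: [0.0, 0.999, -0.037, -0.001]
contact_force: [-0.8, 0.5, -1.6]
grip_width: 0.614
```

```bash
python3 - <<'E'
from h import *
instand(); rows([st(13.5,-115,70)])
ims=[]
for n,(x,y,w,h) in(("top",(250,140,160,110)),("scene",(220,110,160,110))):
    p,d=get_image(n); ims.append(cv2.resize(p[y:y+h,x:x+w,::-1],None,fx=2.5,fy=2.5,interpolation=cv2.INTER_CUBIC))
cv2.imwrite("pics/a5.png",np.hstack(ims))
E
```

```text
stand 12.9 -115.3 109.5 yaw -4.25 F stand x -0.8410398242011775 z -1.648519639793864 M [-0.04 -0.07 -0.06]
now [593.3 -59.4 109.5] -4.3 F [-0.8  0.5 -1.6] grip 0.614 t 20.8
[0.7, -0.3, 39.5] -0.0
```

View pics/a5.png

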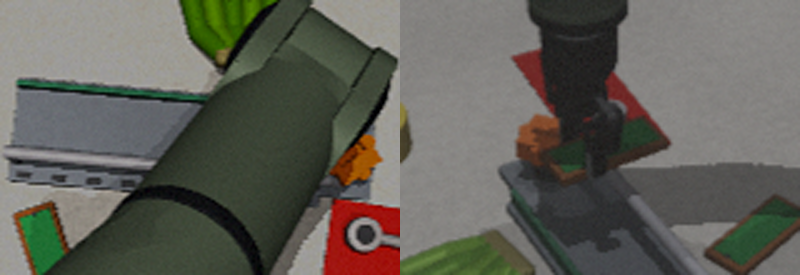

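The board is held level over the stand near the knob end and nothing is in its way. I'm lowering it, so the rail should push the back end up.

Request:
{"name": "step_arm", "arguments": {"steps": [{"slide":[0.6,0,20],"twist":0},{"slide":[0.6,0,34],"twist":0},{"slide":[0.6,0,40],"twist":0},{"slide":[0.6,0,44],"twist":0},{"slide":[0.6,0,48],"twist":0},{"slide":[0.6,0,52],"twist":0},{"slide":[0.6,0,56],"twist":0},{"slide":[0.6,0,56],"twist":0}]}}

```text
time: 21.7
eef_pos: [0.5966, -0.0599, 0.0552]
eef_rot: [0.0, 0.999, -0.037, 0.002]
contact_force: [6.7, -1.0, 11.8]
grip_width: 0.607
```

```bash
python3 - <<'E'
from h import *
instand()
E
```

```text
stand 16.2 -115.5 55.2 yaw -4.24 F stand x 6.727642899508792 z 11.79505669386739 M [-0.16 -1.01  0.01]
```

Request:
{"name": "step_arm", "arguments": {"steps": [{"slide":[-1,0,4],"twist":0},{"slide":[-1.5,0,8],"twist":0},{"slide":[-2,0,12],"twist":0},{"slide":[-2,0,15],"twist":0},{"slide":[-2,0,15],"twist":0}]}}

```text
time: 22.2
eef_pos: [0.5951, -0.0599, 0.0404]
eef_rot: [0.001, 0.999, -0.037, 0.003]
contact_force: [9.8, -1.9, 9.5]
grip_width: 0.618
```

```bash
python3 - <<'E'
from h import *
instand()
p,d=get_image("scene"); cv2.imwrite("pics/a6.png",cv2.resize(p[130:230,240:380,::-1],(770,550),interpolation=cv2.INTER_CUBIC))
E
```

```text
stand 14.7 -115.6 40.4 yaw -4.24 F stand x 9.902167331833944 z 9.472637535204445 M [-0.34 -1.57  0.14]
```

View pics/a6.png

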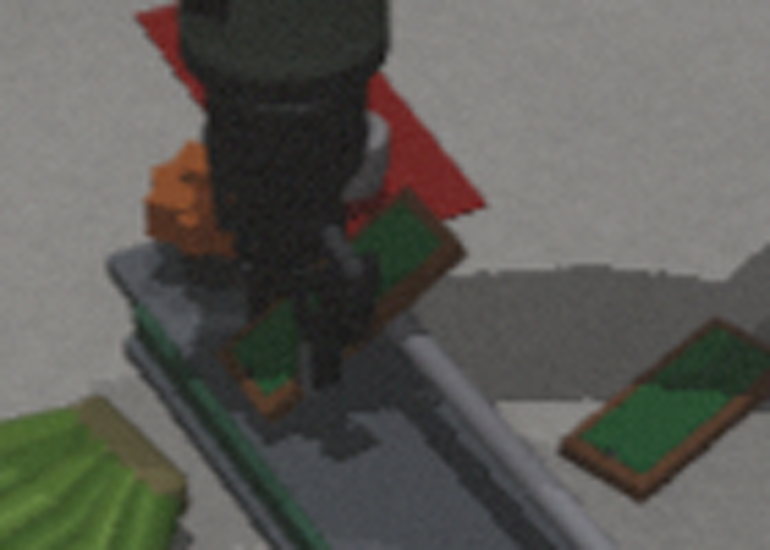

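The board is tilting as intended, with its lower end behind the lip. I'll continue down, then ease toward the lip.

Request:
{"name": "step_arm", "arguments": {"steps": [{"slide":[-1,0,2.5],"twist":0},{"slide":[-1,0,5],"twist":0},{"slide":[-1,0,6],"twist":0},{"slide":[-1,0,6],"twist":0}]}}

```text
time: 22.65
eef_pos: [0.594, -0.0598, 0.0345]
eef_rot: [0.0, 0.999, -0.037, 0.003]
contact_force: [8.3, -0.7, 11.4]
grip_width: 0.611
```

```bash
python3 - <<'E'
from h import *
instand()
E
```

```text
stand 13.5 -115.6 34.5 yaw -4.24 F stand x 8.357655709536763 z 11.353794401103176 M [-0.32 -1.11  0.15]
```

Request:
{"name": "step_arm", "arguments": {"steps": [{"slide":[1.5,0,1],"twist":0},{"slide":[3,0,2],"twist":0},{"slide":[4.5,0,2.5],"twist":0},{"slide":[6,0,3],"twist":0},{"slide":[6,0,3],"twist":0}]}}

```text
time: 23.15
eef_pos: [0.5988, -0.06, 0.0311]
eef_rot: [0.0, 0.999, -0.037, 0.001]
contact_force: [3.3, -0.1, 9.6]
grip_width: 0.612
```

```bash
python3 - <<'E'
from h import *
instand()
E
```

```text
stand 18.4 -115.4 31.1 yaw -4.24 F stand x 3.2923657666777437 z 9.586179205207847 M [-0.09 -0.12  0.04]
```

Within 2 mm of the nominal leaned pose. Releasing and rising.

Request:
{"name": "step_arm", "arguments": {"steps": [{"slide":[0,0,0],"twist":0},{"slide":[0,0,0],"twist":0},{"slide":[0,0,0],"twist":0},{"slide":[0,0,0],"twist":0},{"slide":[0,0,0],"twist":0},{"slide":[0,0,-15],"twist":0},{"slide":[0,0,-40],"twist":0},{"slide":[0,0,-80],"twist":0},{"slide":[0,0,-120],"twist":0},{"slide":[0,0,-150],"twist":0},{"slide":[0,0,-150],"twist":0}], "claw": -1}}

```text
time: 24.25
eef_pos: [0.5989, -0.0602, 0.1846]
eef_rot: [-0.0, 0.999, -0.037, 0.003]
contact_force: [0.3, -0.4, 0.0]
grip_width: 0.999
```

```bash
python3 - <<'E'
from h import *
boards(); instand()
p,d=get_image("scene"); cv2.imwrite("pics/a7.png",cv2.resize(p[130:280,230:430,::-1],(800,600),interpolation=cv2.INTER_CUBIC))
E
```

```text
top [268. 241.] [443.8 205.3] [ 39. 115.] 20.0
scene [396. 238.] [441.4 203.7] [ 40. 113.] 19.9
scene [363. 202.] [430.1  49.2] [ 40. 114.] 13.8
stand 17.1 -114.9 180.9 yaw -4.23 F stand x -0.23276350233206045 z -0.6360938603118307 M [-0.04  0.01  0.02]
```

View pics/a7.png

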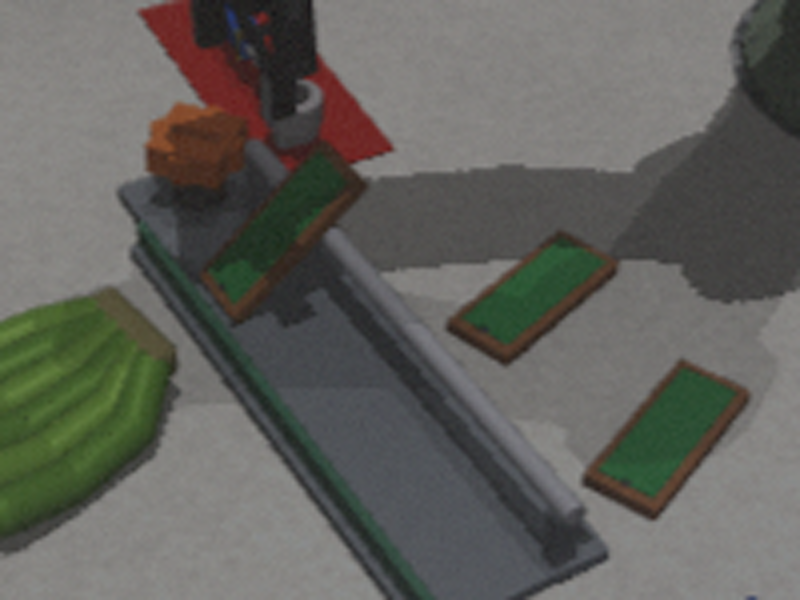

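The first board is leaned correctly, lower end behind the lip. The middle board was knocked about 38 mm to (431,50), yaw 13.8°, so I'll fetch it from there.

```bash
python3 - <<'E'
from h import *
rows([(456.5,56,130,13.8),(456.5,56,40,13.8),(456.5,56,-2,13.8)])
E
```

```text
now [597.2 -59.3 180. ] -4.2 F [-0.5 -0.3 -0.6] grip 1.006 t 24.4
[-148.8, -104.6, 50.0] -18.0
[-148.8, -104.5, 140.0] -18.0
[-148.8, -104.5, 182.0] -18.0
```

Request:
{"name": "step_arm", "arguments": {"steps": [{"slide":[-40,-28,5],"twist":-5},{"slide":[-80,-56,15],"twist":-10},{"slide":[-120,-84,30],"twist":-18},{"slide":[-149,-104.5,50],"twist":-18},{"slide":[-149,-104.5,50],"twist":-18},{"slide":[-149,-104.5,90],"twist":-18},{"slide":[-149,-104.5,130],"twist":-18},{"slide":[-149,-104.5,140],"twist":-18},{"slide":[-149,-104.5,140],"twist":-18},{"slide":[-149,-104.5,140],"twist":-18}]}}

```text
time: 25.4
eef_pos: [0.4571, 0.0552, 0.0408]
eef_rot: [0.0, 0.993, 0.119, 0.0]
contact_force: [0.1, 0.2, -0.2]
grip_width: 0.999
```

```bash
python3 - <<'E'
from h import *
rows([(456.5,56,40,13.8),(456.5,56,-2,13.8)])
E
```

```text
now [457.1  55.2  40.8] 13.7 F [ 0.1  0.2 -0.2] grip 0.999 t 25.4
[-0.4, -0.9, 0.8] -0.1
[-0.4, -0.9, 42.8] -0.1
```

Request:
{"name": "step_arm", "arguments": {"steps": [{"slide":[0,-0.5,20],"twist":0},{"slide":[0,-0.5,32],"twist":0},{"slide":[0,-0.5,38],"twist":0},{"slide":[0,-0.5,42.5],"twist":0},{"slide":[0,-0.5,42.5],"twist":0},{"slide":[0,-0.5,42.5],"twist":0}]}}

```text
time: 26.0
eef_pos: [0.4568, 0.0562, -0.0021]
eef_rot: [-0.0, 0.993, 0.12, 0.0]
contact_force: [-0.1, 0.1, 0.0]
grip_width: 1.0
```

Request:
{"name": "step_arm", "arguments": {"steps": [{"slide":[0,0,0],"twist":0},{"slide":[0,0,0],"twist":0},{"slide":[0,0,0],"twist":0},{"slide":[0,0,0],"twist":0},{"slide":[0,0,0],"twist":0},{"slide":[0,0,0],"twist":0}], "claw": 1}}

```text
time: 26.6
eef_pos: [0.4566, 0.0563, -0.0022]
eef_rot: [-0.0, 0.993, 0.12, 0.0]
contact_force: [-3.2, 0.9, 15.5]
grip_width: 0.616
```

```bash
python3 - <<'E'
from h import *
rows([st(-10,0,130),st(13.5,0,110)])
E
```

```text
now [456.6  56.3  -2.2] 13.8 F [-3.2  0.9 15.5] grip 0.616 t 26.6
[119.2, 28.2, -132.1] 18.0
[141.5, 35.4, -112.1] 18.0
```

Request:
{"name": "step_arm", "arguments": {"steps": [{"slide":[0,0,-30],"twist":0},{"slide":[0,0,-65],"twist":0},{"slide":[0,0,-100],"twist":0},{"slide":[0,0,-125],"twist":0},{"slide":[30,7,-132],"twist":5},{"slide":[60,14,-132],"twist":10},{"slide":[90,21,-132],"twist":15},{"slide":[119,28,-132],"twist":18},{"slide":[130,32,-125],"twist":18},{"slide":[141.5,35.4,-112],"twist":18},{"slide":[141.5,35.4,-112],"twist":18},{"slide":[141.5,35.4,-112],"twist":18}]}}

```text
time: 27.8
eef_pos: [0.6014, 0.0551, 0.1091]
eef_rot: [0.0, 0.999, -0.037, -0.001]
contact_force: [0.1, 0.4, -1.7]
grip_width: 0.61
```

```bash
python3 - <<'E'
from h import *
instand(); rows([st(13.5,0,54)])
E
```

```text
stand 12.5 -0.5 109.1 yaw -4.24 F stand x 0.04537024961609301 z -1.7027553207059514 M [-0.02 -0.04  0.02]
now [601.4  55.1 109.1] -4.2 F [ 0.1  0.4 -1.7] grip 0.61 t 27.8
[1.0, -0.5, 55.1] 0.0
```

Request:
{"name": "step_arm", "arguments": {"steps": [{"slide":[1,0,20],"twist":0},{"slide":[1,0,34],"twist":0},{"slide":[1,0,40],"twist":0},{"slide":[1,0,44],"twist":0},{"slide":[1,0,48],"twist":0},{"slide":[1,0,52],"twist":0},{"slide":[0.5,0,56],"twist":0},{"slide":[0,0,60],"twist":0},{"slide":[-0.5,0,64],"twist":0},{"slide":[-1,0,68],"twist":0},{"slide":[-1,0,71],"twist":0},{"slide":[-1,0,74],"twist":0},{"slide":[-1,0,76],"twist":0},{"slide":[-1,0,76],"twist":0}]}}

```text
time: 29.2
eef_pos: [0.6034, 0.0552, 0.0349]
eef_rot: [0.0, 0.999, -0.037, 0.002]
contact_force: [6.7, -0.2, 9.5]
grip_width: 0.61
```

```bash
python3 - <<'E'
from h import *
instand()
E
```

```text
stand 14.5 -0.3 34.9 yaw -4.25 F stand x 6.709111159144429 z 9.457383861830314 M [-0.16 -0.89 -0.06]
```

Request:
{"name": "step_arm", "arguments": {"steps": [{"slide":[1.5,0,1],"twist":0},{"slide":[3,0,2],"twist":0},{"slide":[4.5,0,3],"twist":0},{"slide":[5.5,0,3.5],"twist":0},{"slide":[5.5,0,3.5],"twist":0}]}}

```text
time: 29.7
eef_pos: [0.6081, 0.0549, 0.0312]
eef_rot: [-0.0, 0.999, -0.037, 0.001]
contact_force: [2.9, -0.6, 10.5]
grip_width: 0.614
```

```bash
python3 - <<'E'
from h import *
instand()
E
```

```text
stand 19.2 -0.2 31.2 yaw -4.24 F stand x 2.950832317120651 z 10.471277015788676 M [0.03 0.07 0.03]
```

Request:
{"name": "step_arm", "arguments": {"steps": [{"slide":[0,0,0],"twist":0},{"slide":[0,0,0],"twist":0},{"slide":[0,0,0],"twist":0},{"slide":[0,0,0],"twist":0},{"slide":[0,0,0],"twist":0},{"slide":[0,0,-15],"twist":0},{"slide":[0,0,-40],"twist":0},{"slide":[0,0,-80],"twist":0},{"slide":[0,0,-120],"twist":0},{"slide":[0,0,-150],"twist":0},{"slide":[0,0,-150],"twist":0}], "claw": -1}}

```text
time: 30.8
eef_pos: [0.6084, 0.0547, 0.1846]
eef_rot: [-0.001, 0.999, -0.037, 0.003]
contact_force: [-0.1, -1.2, -0.4]
grip_width: 0.999
```

```bash
python3 - <<'E'
from h import *
boards(); instand()
p,d=get_image("scene"); cv2.imwrite("pics/a8.png",cv2.resize(p[130:280,230:430,::-1],(600,450),interpolation=cv2.INTER_CUBIC))
rows([(467.5,213.5,130,20),(467.5,213.5,40,20)])
E
```

```text
scene [396. 238.] [441.5 203.7] [ 40. 113.] 19.9
stand 17.9 0.1 180.8 yaw -4.23 F stand x -0.07981448886161857 z -0.466861256643577 M [-0.01  0.02  0.02]
now [606.5  55.3 179.9] -4.2 F [-0.9 -0.3 -0.7] grip 0.998 t 30.95
[-150.3, -147.5, 49.9] -24.2
[-150.3, -147.5, 139.9] -24.2
```

View pics/a8.png

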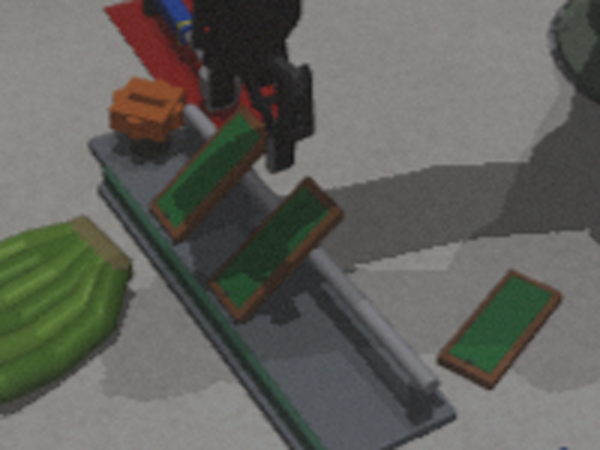

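Two boards are leaned side by side with a clear gap. The third has not moved, at (443,204.6), yaw 20°. Fetching it.

Request:
{"name": "step_arm", "arguments": {"steps": [{"slide":[-38,-37,5],"twist":-6},{"slide":[-75,-74,15],"twist":-12},{"slide":[-112,-111,30],"twist":-18},{"slide":[-150,-147.5,50],"twist":-24.2},{"slide":[-150,-147.5,50],"twist":-24.2},{"slide":[-150,-147.5,50],"twist":-24.2},{"slide":[-150,-147.5,90],"twist":-24.2},{"slide":[-150,-147.5,130],"twist":-24.2},{"slide":[-150,-147.5,140],"twist":-24.2},{"slide":[-150,-147.5,140],"twist":-24.2},{"slide":[-150,-147.5,140],"twist":-24.2}]}}

```text
time: 32.05
eef_pos: [0.4691, 0.2127, 0.041]
eef_rot: [0.0, 0.985, 0.173, 0.001]
contact_force: [0.5, 0.5, 0.0]
grip_width: 1.002
```

```bash
python3 - <<'E'
from h import *
rows([(467.5,213.5,-2,20)])
E
```

```text
now [469.1 212.7  41. ] 19.9 F [0.5 0.5 0. ] grip 1.002 t 32.05
[-1.3, -1.3, 43.0] -0.1
```

Request:
{"name": "step_arm", "arguments": {"steps": [{"slide":[-1,-1,20],"twist":0},{"slide":[-1,-1,32],"twist":0},{"slide":[-1,-1,38],"twist":0},{"slide":[-1,-1,42.5],"twist":0},{"slide":[-1,-1,42.5],"twist":0},{"slide":[-1,-1,42.5],"twist":0}]}}

```text
time: 32.65
eef_pos: [0.4671, 0.2139, -0.0023]
eef_rot: [-0.0, 0.985, 0.173, 0.0]
contact_force: [-0.4, 0.5, 0.3]
grip_width: 0.999
```

Request:
{"name": "step_arm", "arguments": {"steps": [{"slide":[0,0,0],"twist":0},{"slide":[0,0,0],"twist":0},{"slide":[0,0,0],"twist":0},{"slide":[0,0,0],"twist":0},{"slide":[0,0,0],"twist":0},{"slide":[0,0,0],"twist":0}], "claw": 1}}

```text
time: 33.25
eef_pos: [0.467, 0.214, -0.0022]
eef_rot: [-0.0, 0.985, 0.173, 0.0]
contact_force: [-2.5, -0.8, 11.5]
grip_width: 0.614
```

```bash
python3 - <<'E'
from h import *
rows([st(-10,115,130),st(13.5,115,110)])
E
```

```text
now [467.  214.   -2.2] 20.0 F [-2.5 -0.8 11.5] grip 0.614 t 33.25
[99.0, 80.7, -132.1] 24.2
[120.4, 90.3, -112.1] 24.2
```

Request:
{"name": "step_arm", "arguments": {"steps": [{"slide":[0,0,-30],"twist":0},{"slide":[0,0,-65],"twist":0},{"slide":[0,0,-100],"twist":0},{"slide":[0,0,-125],"twist":0},{"slide":[25,20,-132],"twist":6},{"slide":[50,40,-132],"twist":12},{"slide":[75,60,-132],"twist":18},{"slide":[99,81,-132],"twist":24.2},{"slide":[110,86,-125],"twist":24.2},{"slide":[120.4,90.3,-112],"twist":24.2},{"slide":[120.4,90.3,-112],"twist":24.2},{"slide":[120.4,90.3,-112],"twist":24.2}]}}

```text
time: 34.45
eef_pos: [0.6099, 0.1705, 0.1087]
eef_rot: [0.0, 0.999, -0.036, -0.001]
contact_force: [0.4, 0.1, -1.0]
grip_width: 0.616
```

```bash
python3 - <<'E'
from h import *
instand(); rows([st(13.5,115,54)])
E
```

```text
stand 12.4 115.2 108.7 yaw -4.17 F stand x 0.3753515749339706 z -0.9992688867813102 M [ 0.02 -0.02  0.02]
now [609.9 170.5 108.7] -4.2 F [ 0.4  0.1 -1. ] grip 0.616 t 34.45
[1.2, 0.2, 54.7] 0.1
```

Request:
{"name": "step_arm", "arguments": {"steps": [{"slide":[1,0,20],"twist":0},{"slide":[1,0,34],"twist":0},{"slide":[1,0,40],"twist":0},{"slide":[1,0,44],"twist":0},{"slide":[1,0,48],"twist":0},{"slide":[1,0,52],"twist":0},{"slide":[0.5,0,56],"twist":0},{"slide":[0,0,60],"twist":0},{"slide":[-0.5,0,64],"twist":0},{"slide":[-1,0,68],"twist":0},{"slide":[-1,0,71],"twist":0},{"slide":[-1,0,74],"twist":0},{"slide":[-1,0,75.5],"twist":0},{"slide":[-1,0,75.5],"twist":0}]}}

```text
time: 35.85
eef_pos: [0.6119, 0.1699, 0.0355]
eef_rot: [-0.0, 0.999, -0.037, 0.002]
contact_force: [5.9, -1.3, 10.9]
grip_width: 0.611
```

```bash
python3 - <<'E'
from h import *
instand()
E
```

```text
stand 14.4 114.8 35.5 yaw -4.25 F stand x 5.980841996959106 z 10.914798520525736 M [-0.19 -0.62  0.07]
```

Request:
{"name": "step_arm", "arguments": {"steps": [{"slide":[1.5,0,1],"twist":0},{"slide":[3,0,2],"twist":0},{"slide":[4.5,0,3],"twist":0},{"slide":[5.5,0,3.5],"twist":0},{"slide":[5.5,0,3.5],"twist":0}]}}

```text
time: 36.35
eef_pos: [0.6167, 0.1698, 0.0319]
eef_rot: [-0.0, 0.999, -0.037, 0.001]
contact_force: [2.8, 0.1, 11.9]
grip_width: 0.613
```

```bash
python3 - <<'E'
from h import *
instand()
E
```

```text
stand 19.3 115.1 31.9 yaw -4.24 F stand x 2.7350209639678447 z 11.867480491497675 M [ 0.06  0.16 -0.01]
```

Request:
{"name": "step_arm", "arguments": {"steps": [{"slide":[0,0,0],"twist":0},{"slide":[0,0,0],"twist":0},{"slide":[0,0,0],"twist":0},{"slide":[0,0,0],"twist":0},{"slide":[0,0,0],"twist":0},{"slide":[0,0,-15],"twist":0},{"slide":[0,0,-40],"twist":0},{"slide":[0,0,-80],"twist":0},{"slide":[0,0,-120],"twist":0},{"slide":[0,0,-170],"twist":0},{"slide":[-40,-40,-200],"twist":0},{"slide":[-80,-80,-200],"twist":0},{"slide":[-120,-120,-200],"twist":0},{"slide":[-160,-160,-200],"twist":0},{"slide":[-200,-200,-200],"twist":0},{"slide":[-240,-240,-200],"twist":0},{"slide":[-270,-280,-200],"twist":0},{"slide":[-280,-320,-200],"twist":0},{"slide":[-280,-320,-200],"twist":0},{"slide":[-280,-320,-200],"twist":0}], "claw": -1}}

```text
time: 38.35
eef_pos: [0.3565, 0.5139, 0.2305]
eef_rot: [-0.0, 0.999, -0.034, -0.0]
contact_force: [0.2, -1.0, -0.9]
grip_width: 0.999
```

```bash
python3 - <<'E'
from h import *
p,d=get_image("top"); q_,ds=get_image("scene"); np.save("topf.npy",d)
for n,pp,dd in(("top",p,d),("scene",q_,ds)):
    W=cloud(n,dd); m=mask(pp,*G); m=cv2.bitwise_and(m,((abs(W[...,0]-.6)<.1)&(W[...,1]>-.12)&(W[...,1]<.26)&(W[...,2]>.022)).astype(np.uint8)*255)
    k,l,st_,_=cv2.connectedComponentsWithStats(m)
    for i in range(1,k):
        if st_[i,4]<150: continue
        w=W[l==i]*1000; L=np.c_[(w[:,:2]-O_)@EX,(w[:,:2]-O_)@EY,w[:,2]]
        A=np.c_[L[:,:2],np.ones(len(L))]; c=np.linalg.lstsq(A,L[:,2],rcond=None)[0]
        print(n,st_[i,4],"face centre stand",L.mean(0).round(1),"slope deg",np.degrees(np.arctan(-c[0])).round(1),"roll",np.degrees(np.arctan(c[1])).round(1),"ylim",np.percentile(L[:,1],[2,98]).round(1))
# wrench and bystanders
for nm,c,z in(("blue",B,.05),("red",RD,.003),("orange",O,.07)):
    for b in blobs("top",p,*c,z): print(nm,b[0],*b[2])
W=cloud("top",d); z=W[...,2]; k=(z>.041)&(z<.065)&(abs(W[...,0]-.475)<.03)&(W[...,1]>-.212)&(W[...,1]<-.16)
print("head",cv2.minEnclosingCircle((W[k][:,:2]*1000).astype(np.float32)),np.median(W[k][:,2]))
y0=cv2.imread("pics/top0.png")[:,:,::-1].copy()
for im in(y0,p): print("tape",[ (b[0],b[2][0]) for b in blobs("top",im,[22,120,60],[33,255,255],.048)])
cv2.imwrite("pics/f.png",np.hstack([cv2.resize(p[100:280,230:480,::-1],(400,288),interpolation=cv2.INTER_CUBIC),cv2.resize(q_[100:280,200:450,::-1],(400,288),interpolation=cv2.INTER_CUBIC)]))
E
```

```text
top 174 face centre stand [59.9 27.8 29.4] slope deg 14.1 roll -0.1 ylim [-133.7  187.8]
top 323 face centre stand [ -4.1 117.5  62.9] slope deg 38.5 roll -0.7 ylim [ 99.  135.9]
top 323 face centre stand [-4.8  2.2 63.1] slope deg 38.7 roll 0.9 ylim [-16.3  20.7]
top 333 face centre stand [  -4.8 -112.9   63.2] slope deg 38.9 roll 0.6 ylim [-131.8  -94.2]
scene 434 face centre stand [  -4.8 -113.5   64. ] slope deg 38.8 roll 1.8 ylim [-133.2  -94.2]
scene 525 face centre stand [-4.5  1.5 63.9] slope deg 38.4 roll 2.3 ylim [-17.9  20.6]
scene 624 face centre stand [ -3.5 116.8  63.6] slope deg 38.2 roll 1.3 ylim [ 97.3 136.1]
blue [442. 243.] [ 447.  -333.3] [ 21. 100.] 78.9
blue [184. 176.] [646.1 470. ] [131. 175.] 3.7
red [119. 378.] [  7.8 669.9] [ 77. 163.] -89.6
red [421. 241.] [ 449.6 -278.7] [109. 257.] 81.8
orange [ 55. 241.] [441.1 836.1] [18. 61.] 87.7
orange [ 31. 240.] [441.6 907.3] [ 12. 115.] -89.3
orange [390. 201.] [ 572.2 -167.8] [68. 68.] -70.8
head ((474.5843505859375, -188.5968475341797), 22.442169189453125) 0.05074400056487649
tape [(array([121., 385.]), array([ 26.9, 616.7])), (array([ 99., 316.]), array([219.5, 699.4])), (array([553., 306.]), array([ 263.3, -667.4])), (array([570., 239.]), array([ 465.9, -732. ])), (array([349., 162.]), array([698.8, -41.7])), (array([441., 155.]), array([ 724.8, -338.3])), (array([100., 153.]), array([715.6, 741.2]))]
tape [(array([122., 385.]), array([ 27. , 616.4])), (array([103., 315.]), array([223.2, 688. ])), (array([553., 306.]), array([ 263.3, -667.4])), (array([570., 239.]), array([ 466. , -732.1])), (array([348., 162.]), array([698.9, -41.6])), (array([441., 155.]), array([ 724.8, -338.3])), (array([100., 152.]), array([715.7, 740.1]))]
```

View pics/f.png

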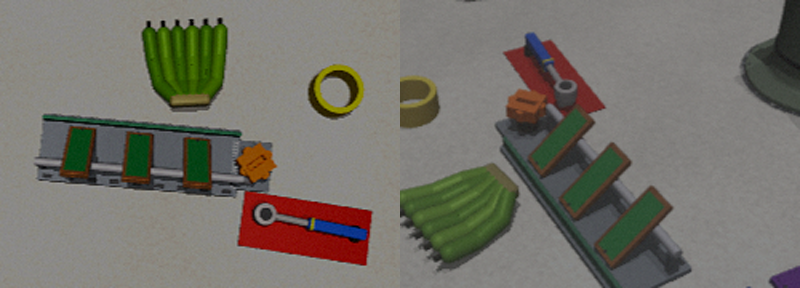

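All three boards lean on the rail with faces showing, but the slope is 38.5° rather than 35°. Their lower edges stand about 8 mm short of the lip. I'll regrip each and slide it onto the lip.

```bash
python3 - <<'E'
from h import *
rows([st(12,116,200),st(12,116,100)])
E
```

```text
now [359.5 509.6 230.9] -4.2 F [ 0.2 -1.3  0.7] grip 0.999 t 38.45
[274.1, 319.1, 31.1] 0.0
[274.0, 319.0, 131.1] 0.0
```

Request:
{"name": "step_arm", "arguments": {"steps": [{"slide":[34,40,4],"twist":0},{"slide":[68,80,8],"twist":0},{"slide":[103,120,12],"twist":0},{"slide":[137,160,16],"twist":0},{"slide":[171,200,20],"twist":0},{"slide":[205,240,24],"twist":0},{"slide":[240,280,28],"twist":0},{"slide":[274,319,31],"twist":0},{"slide":[274,319,31],"twist":0},{"slide":[274,319,70],"twist":0},{"slide":[274,319,110],"twist":0},{"slide":[274,319,131],"twist":0},{"slide":[274,319,131],"twist":0},{"slide":[274,319,131],"twist":0}]}}

```text
time: 39.85
eef_pos: [0.6099, 0.17, 0.1007]
eef_rot: [0.0, 0.999, -0.038, 0.0]
contact_force: [0.4, 0.9, 0.6]
grip_width: 1.001
```

```bash
python3 - <<'E'
from h import *
instand(); rows([st(12,116,34.5)])
E
```

```text
stand 12.4 114.7 100.7 yaw -4.33 F stand x 0.29500179743335964 z 0.6115193509490893 M [ 0.03  0.01 -0.  ]
now [609.9 170.  100.7] -4.3 F [0.4 0.9 0.6] grip 1.001 t 39.85
[-0.5, -1.3, 66.2] -0.1
```

Request:
{"name": "step_arm", "arguments": {"steps": [{"slide":[0,0,30],"twist":0},{"slide":[0,0,50],"twist":0},{"slide":[0,0,60],"twist":0},{"slide":[0,0,66],"twist":0},{"slide":[0,0,66],"twist":0}]}}

```text
time: 40.35
eef_pos: [0.6098, 0.1711, 0.034]
eef_rot: [-0.0, 0.999, -0.037, 0.0]
contact_force: [0.2, -0.4, 1.1]
grip_width: 0.998
```

Request:
{"name": "step_arm", "arguments": {"steps": [{"slide":[0,0,0],"twist":0},{"slide":[0,0,0],"twist":0},{"slide":[0,0,0],"twist":0},{"slide":[0,0,0],"twist":0},{"slide":[0,0,0],"twist":0},{"slide":[0,0,0],"twist":0},{"slide":[2,0,0.7],"twist":0},{"slide":[4,0,1.5],"twist":0},{"slide":[6,0,2.3],"twist":0},{"slide":[8,0,3],"twist":0},{"slide":[9,0,3.3],"twist":0},{"slide":[9,0,3.3],"twist":0}], "claw": 1}}

```text
time: 41.55
eef_pos: [0.6173, 0.1713, 0.0321]
eef_rot: [-0.001, 0.999, -0.037, -0.001]
contact_force: [-22.9, 2.3, 39.7]
grip_width: 0.619
```

```bash
python3 - <<'E'
from h import *
instand(); print(arm.observe()["grip_width"])
E
```

```text
stand 19.7 116.6 32.1 yaw -4.21 F stand x -22.992500197116108 z 39.70670565774419 M [0.48 4.52 0.12]
0.6192082714638424
```

It is now against the lip. I'll ease the load off, release and rise, moving to over the middle board.

Request:
{"name": "step_arm", "arguments": {"steps": [{"slide":[-0.7,0,-1],"twist":0},{"slide":[-0.7,0,-1],"twist":0}]}}

```text
time: 41.75
eef_pos: [0.6174, 0.1713, 0.0326]
eef_rot: [-0.001, 0.999, -0.037, -0.0]
contact_force: [-12.5, 1.8, 22.3]
grip_width: 0.616
```

Request:
{"name": "step_arm", "arguments": {"steps": [{"slide":[0,0,0],"twist":0},{"slide":[0,0,0],"twist":0},{"slide":[0,0,0],"twist":0},{"slide":[0,0,0],"twist":0},{"slide":[0,0,0],"twist":0},{"slide":[0,0,-15],"twist":0},{"slide":[0,0,-40],"twist":0},{"slide":[0,0,-80],"twist":0},{"slide":[-4,0,-120],"twist":0},{"slide":[-8,35,-140],"twist":0},{"slide":[-8,75,-140],"twist":0},{"slide":[-8,115,-140],"twist":0},{"slide":[-8,115,-140],"twist":0},{"slide":[-8,115,-140],"twist":0}], "claw": -1}}

```text
time: 43.15
eef_pos: [0.6013, 0.0558, 0.172]
eef_rot: [-0.0, 0.999, -0.038, 0.0]
contact_force: [-0.6, 0.6, 0.3]
grip_width: 0.997
```

```bash
cat > chk.py <<'E'
from h import *
def chk():
  for n in("top","scene"):
    pp,dd=get_image(n); W=cloud(n,dd); m=mask(pp,*G); m=cv2.bitwise_and(m,((abs(W[...,0]-.595)<.1)&(W[...,1]>-.12)&(W[...,1]<.26)&(W[...,2]>.022)).astype(np.uint8)*255)
    k,l,s,_=cv2.connectedComponentsWithStats(m)
    for i in range(1,k):
        if s[i,4]<200: continue
        w=W[l==i]*1000; L=np.c_[(w[:,:2]-O_)@EX,(w[:,:2]-O_)@EY,w[:,2]]
        c=np.linalg.lstsq(np.c_[L[:,:2],np.ones(len(L))],L[:,2],rcond=None)[0]; t=np.arctan(-c[0]); f=L.mean(0)
        print(n,s[i,4],"board centre",(f-6*np.array([np.sin(t),0,np.cos(t)])).round(1),"slope",np.degrees(t).round(1))
E
python3 - <<'E'
from chk import *
chk(); instand(); rows([st(12,0,100),st(12,0,34)])
E
```

```text
top 282 board centre [  -8.9 -114.    58.7] slope 39.2
scene 420 board centre [  -8.3 -114.2   58.8] slope 38.8
scene 452 board centre [-7.2  2.1 58.2] slope 38.8
scene 635 board centre [ -1.7 118.2  56.2] slope 35.1
stand 12.2 1.9 171.4 yaw -4.18 F stand x -0.11915983690314969 z -0.14587741705643903 M [-0.02  0.01 -0.01]
now [601.3  57.5 171.4] -4.2 F [-0.1  0.2 -0.1] grip 1.003 t 43.25
[-0.2, 2.0, 71.4] 0.1
[-0.3, 2.0, 137.4] 0.1
```

The left board is now nominal: x -1.7 mm, slope 35.1°. Same for the middle one, pushing slightly more gently.

Request:
{"name": "step_arm", "arguments": {"steps": [{"slide":[0,1,45],"twist":0},{"slide":[0,1,90],"twist":0},{"slide":[0,1,115],"twist":0},{"slide":[0,1,130],"twist":0},{"slide":[0,1,137],"twist":0},{"slide":[0,1,137],"twist":0},{"slide":[0,1,137],"twist":0}]}}

```text
time: 43.95
eef_pos: [0.6018, 0.0557, 0.0351]
eef_rot: [-0.0, 0.999, -0.037, 0.001]
contact_force: [0.4, -0.1, -0.1]
grip_width: 1.004
```

Request:
{"name": "step_arm", "arguments": {"steps": [{"slide":[0,0,0],"twist":0},{"slide":[0,0,0],"twist":0},{"slide":[0,0,0],"twist":0},{"slide":[0,0,0],"twist":0},{"slide":[0,0,0],"twist":0},{"slide":[0,0,0],"twist":0},{"slide":[2,0,0.4],"twist":0},{"slide":[4,0,1],"twist":0},{"slide":[6,0,1.7],"twist":0},{"slide":[7.5,0,2.3],"twist":0},{"slide":[8.3,0,2.5],"twist":0},{"slide":[8.3,0,2.5],"twist":0}], "claw": 1}}

```text
time: 45.15
eef_pos: [0.6077, 0.0551, 0.0331]
eef_rot: [-0.001, 0.999, -0.037, -0.002]
contact_force: [-24.2, 3.0, 40.7]
grip_width: 0.615
```

```bash
python3 - <<'E'
from h import *
instand(); print(arm.observe()["grip_width"])
E
```

```text
stand 18.7 0.0 33.1 yaw -4.25 F stand x -24.359315977762634 z 40.73443762607034 M [0.65 4.95 0.13]
0.6153581076750568
```

Request:
{"name": "step_arm", "arguments": {"steps": [{"slide":[-0.5,0,-1],"twist":0},{"slide":[-0.5,0,-1.5],"twist":0}]}}

```text
time: 45.35
eef_pos: [0.6082, 0.0552, 0.0341]
eef_rot: [-0.001, 0.999, -0.037, -0.001]
contact_force: [-9.5, 1.5, 14.0]
grip_width: 0.612
```

Request:
{"name": "step_arm", "arguments": {"steps": [{"slide":[0,0,0],"twist":0},{"slide":[0,0,0],"twist":0},{"slide":[0,0,0],"twist":0},{"slide":[0,0,0],"twist":0},{"slide":[0,0,0],"twist":0},{"slide":[0,0,-15],"twist":0},{"slide":[0,0,-40],"twist":0},{"slide":[0,0,-80],"twist":0},{"slide":[-4,0,-120],"twist":0},{"slide":[-7,35,-140],"twist":0},{"slide":[-7,75,-140],"twist":0},{"slide":[-7,115,-140],"twist":0},{"slide":[-7,115,-140],"twist":0},{"slide":[-7,115,-140],"twist":0}], "claw": -1}}

```text
time: 46.75
eef_pos: [0.5934, -0.0601, 0.1739]
eef_rot: [-0.0, 0.999, -0.038, 0.0]
contact_force: [-0.4, 0.1, -0.8]
grip_width: 0.998
```

```bash
python3 - <<'E'
from chk import *
chk(); instand(); rows([st(12,-115,34)])
E
```

```text
top 343 board centre [ -1.9 119.   55.3] slope 35.2
top 278 board centre [-2.6  4.6 77.7] slope 70.4
scene 323 board centre [  -7.6 -113.2   58.6] slope 39.2
scene 535 board centre [-3.7  1.9 56.8] slope 36.0
scene 637 board centre [ -1.8 118.2  56.1] slope 35.1
stand 13.1 -114.1 173.3 yaw -4.19 F stand x 0.49738504736175393 z -0.14855154693025205 M [-0.01  0.   -0.01]
now [593.6 -58.3 173.3] -4.2 F [ 0.5  0.5 -0.1] grip 1.005 t 46.85
[-1.1, 1.0, 139.3] 0.1
```

Middle: x -3.7 mm, slope 36°, which is good. The top view's 70° is the arm intruding. Now the right board.

Request:
{"name": "step_arm", "arguments": {"steps": [{"slide":[-1,0.5,45],"twist":0},{"slide":[-1,0.5,90],"twist":0},{"slide":[-1,0.5,115],"twist":0},{"slide":[-1,0.5,132],"twist":0},{"slide":[-1,0.5,139],"twist":0},{"slide":[-1,0.5,139],"twist":0},{"slide":[-1,0.5,139],"twist":0}]}}

```text
time: 47.55
eef_pos: [0.5931, -0.0596, 0.0351]
eef_rot: [0.0, 0.999, -0.037, 0.001]
contact_force: [-0.1, 0.4, 0.8]
grip_width: 0.999
```

Request:
{"name": "step_arm", "arguments": {"steps": [{"slide":[0,0,0],"twist":0},{"slide":[0,0,0],"twist":0},{"slide":[0,0,0],"twist":0},{"slide":[0,0,0],"twist":0},{"slide":[0,0,0],"twist":0},{"slide":[0,0,0],"twist":0},{"slide":[2,0,0.4],"twist":0},{"slide":[4,0,1],"twist":0},{"slide":[6,0,1.5],"twist":0},{"slide":[7.5,0,2],"twist":0},{"slide":[8.7,0,2.3],"twist":0},{"slide":[8.7,0,2.3],"twist":0}], "claw": 1}}

```text
time: 48.75
eef_pos: [0.5993, -0.0605, 0.0334]
eef_rot: [-0.001, 0.999, -0.037, -0.001]
contact_force: [-24.2, 3.6, 40.7]
grip_width: 0.616
```

```bash
python3 - <<'E'
from h import *
instand(); print(arm.observe()["grip_width"])
E
```

```text
stand 19.0 -115.9 33.4 yaw -4.28 F stand x -24.3639434028719 z 40.696099522941466 M [0.88 4.75 0.21]
0.6159944421344059
```

Request:
{"name": "step_arm", "arguments": {"steps": [{"slide":[-0.5,0,-1],"twist":0},{"slide":[-0.5,0,-1.5],"twist":0}]}}

```text
time: 48.95
eef_pos: [0.5998, -0.0605, 0.0343]
eef_rot: [-0.0, 0.999, -0.037, -0.0]
contact_force: [-9.9, 1.1, 15.0]
grip_width: 0.614
```

Request:
{"name": "step_arm", "arguments": {"steps": [{"slide":[0,0,0],"twist":0},{"slide":[0,0,0],"twist":0},{"slide":[0,0,0],"twist":0},{"slide":[0,0,0],"twist":0},{"slide":[0,0,0],"twist":0},{"slide":[0,0,-15],"twist":0},{"slide":[0,0,-40],"twist":0},{"slide":[0,0,-80],"twist":0},{"slide":[0,0,-120],"twist":0},{"slide":[0,0,-170],"twist":0},{"slide":[-10,-45,-200],"twist":0},{"slide":[-20,-90,-200],"twist":0},{"slide":[-35,-135,-200],"twist":0},{"slide":[-60,-180,-200],"twist":0},{"slide":[-90,-220,-200],"twist":0},{"slide":[-120,-260,-200],"twist":0},{"slide":[-150,-300,-200],"twist":0},{"slide":[-180,-340,-200],"twist":0},{"slide":[-210,-380,-200],"twist":0},{"slide":[-235,-420,-200],"twist":0}], "claw": -1}}

```text
time: 50.95
eef_pos: [0.3955, 0.3774, 0.2343]
eef_rot: [-0.0, 0.999, -0.037, -0.0]
contact_force: [1.1, 0.2, -0.9]
grip_width: 1.001
```

Request:
{"name": "step_arm", "arguments": {"steps": [{"slide":[-20,-45,0],"twist":0},{"slide":[-30,-85,0],"twist":0},{"slide":[-30,-120,0],"twist":0},{"slide":[-30,-120,0],"twist":0},{"slide":[-30,-120,0],"twist":0}]}}

```text
time: 51.45
eef_pos: [0.3763, 0.4976, 0.2337]
eef_rot: [0.0, 0.999, -0.037, 0.0]
contact_force: [-0.3, -0.5, 0.2]
grip_width: 0.996
```

```bash
python3 - <<'E'
from chk import *
chk(); s=arm.observe(); print(s["eef_pos"],s["time"])
p,_=get_image("top"); q_,_=get_image("scene")
for nm,c,z in(("blue",B,.05),("orange",O,.07)):
    for b in blobs("top",p,*c,z): print(nm,b[0],*b[2])
cv2.imwrite("pics/f2.png",np.hstack([cv2.resize(p[80:300,60:480,::-1],(460,241)),cv2.resize(q_[100:320,180:490,::-1],(340,241))]))
E
```

```text
top 343 board centre [ -2.  118.9  55.6] slope 35.4
top 334 board centre [-4.1  2.6 56.4] slope 36.5
top 339 board centre [  -4.3 -113.5   56.6] slope 36.1
scene 452 board centre [  -4.1 -113.6   57.3] slope 35.9
scene 539 board centre [-3.7  1.8 56.8] slope 36.0
scene 632 board centre [ -1.5 118.2  56.1] slope 35.2
[0.37660609 0.4967214  0.23386735] 51.55
blue [442. 243.] [ 447.  -333.3] [ 21. 100.] 79.0
blue [184. 176.] [646.1 470. ] [131. 175.] 3.7
orange [ 36. 240.] [440.3 891.1] [ 15. 147.] -89.3
orange [390. 201.] [ 572.2 -167.8] [68. 68.] -70.8
```

View pics/f2.png

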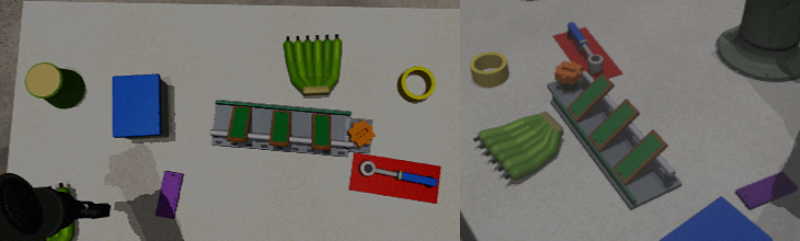

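Boards sit at 35–36.5° within a few mm of nominal, and the bystanders are unmoved. One last check before handing in: that the knob is still fully turned.

```bash
python3 - <<'E'
from h import *
for n in("top","scene"):
    A=[]
    for _ in range(3):
        p,d=get_image(n); W=cloud(n,d); v,u=np.mgrid[0:400,0:640]; M=ray(n,np.c_[u.ravel(),v.ravel()],.07).reshape(400,640,3)
        k=(np.hypot(M[...,0]-.5722,M[...,1]+.1678)<.0235)&(W[...,2]<.0635); w=M[k][:,:2]
        e,V=np.linalg.eigh(np.cov(w.T)); a=V[:,1]; A.append(np.degrees(np.arctan2(a[1],a[0]))%180)
    print(n,np.round(A,1))
E
```

```text
top [126.4 126.4 127.6]
scene [125.2 126.8 132.8]
```

The slot axis turned from about 173.5° to 126.5°. The 0.8 N m torque can only come from the end stop. When I lifted out at yaw 32°, the blade was still inside its slack on the driving side, so it did not turn the knob back. Handing in.

```bash
python3 -c "
from plant import workorder
print(workorder.job_done())"
```

```text
the job is handed in; nothing more can be done
None
```

I tightened the knob with the click wrench, laid the wrench back on its red mat, leaned all three price boards on the stand, and handed the job in. The robot's clock read about 52 s of the 210 s allowed.

- **Knob:** the wrench torque peaked at about 0.80 N m, its full click swing. The knob's own friction is only about 0.15 N m, so it was against its stop. The picture measured the slot turned about 47°, roughly 2° short of the 49° I estimated from start to stop; I put that down to measurement error.
- **Wrench:** it lies blade down, within about 1 mm of where it was found.
- **Boards:** only three green boards were there, and I left the purple one alone. One was knocked about 4 cm aside during the run, and I picked it up from its new place.
    - On first placing, all three stood about 8 mm short of the lip at 38.5°, so I gripped each again and slid it to the lip.
    - The last check showed slopes of 35.2–36.5° and centres at about y -114, 2 and 118 mm. They sit 0.5–3.5 mm back from the nominal place, with clear gaps between them and green faces to the customer.
    - While I slid them to the lip, the force on the gripped boards briefly reached about 41 N vertically at the wrist. That was through the fingers, not the gripper's body.
- **Bystanders:** the foam box and tape measured unmoved, and the bananas look unmoved in the pictures.

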